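# Sort clamp screws by thread hand in the test nut

### The job

Right-hand and left-hand clamp screws for the board holders have been mixed up on the bench. Take them one after the other, starting at the robot's left (+y) and working to its right, run each fully home in the test nut to find its thread hand, unscrew it, and put it down in the long compartment of the tray it belongs in: right-hand screws in the tray whose end cell already holds the sample screw, left-hand ones in the other. Leave the sample in its cell and the other things on the bench where they are.

Things in the scene. Friction and masses are not known exactly. Their poses are not given: they have to be found in the camera images.
- screw_a_mid (a point): clamp screw on its foot, hand unknown until tried: round grey knob 41 mm across, 30 mm high, on a steel shank 20 mm across, 31 mm long with three coarse thread ridges out to 30 mm (0.11 kg). Point on the axis, half-way up (0.5 mm below the knob's underside); z to the knob; one ridge starts on the x side, the others 120 degrees round. 3 or 4 such screws stand in a loose row across the bench; absent ones have no pose
- screw_b_mid (a point): another such clamp screw, as screw_a_mid: same sizes and point, thread hand unknown
- screw_c_mid (a point): another such clamp screw, as screw_a_mid: same sizes and point, thread hand unknown
- screw_d_mid (a point): another such clamp screw, as screw_a_mid: same sizes and point, thread hand unknown
- screw_e_mid (a point): another such clamp screw, as screw_a_mid: same sizes and point, thread hand unknown
- screw_f_mid (a point): another such clamp screw, as screw_a_mid: same sizes and point, thread hand unknown
- screw_g_mid (a point): another such clamp screw, as screw_a_mid: same sizes and point, thread hand unknown
- screw_h_mid (a point): another such clamp screw, as screw_a_mid: same sizes and point, thread hand unknown
- nut_face (a point): the test nut, a fixed upright steel hexagon 58 mm across flats on a dark foot plate; point at the centre of the bore's mouth, on the top face 42 mm above the bench. Bore 33 mm across, a little wider at the mouth, 38 mm deep. A screw is fully home when its knob's underside lies on this face. A screw comes out by turning it back while lifting
- nut_pins (a point): three pins in the bore 120 degrees apart, one on the x side, 13 mm below the face, leaving 23 mm between. A screw stops 13 to 26 mm deep, ridges on the pins. Turned its own way (right-hand: clockwise from above) it sinks 34.5 mm per turn, 3 rad at most, then drops the last 3 mm home. The wrong way it climbs, falls back 11 mm each third of a turn, never home. It stays where left
- tray_1_floor (a point): one of two alike loose black trays, 85 x 270 mm, 0.6 kg, walls 4 mm thick, 30 mm high, floor 4 mm above the bench. Point on the floor at the centre of the long compartment (77 mm along its x, 202 mm along its y). Past a divider at its +y end is a small cell, 77 x 54 mm, centred 133 mm in +y from this point, holding the sample screw or the solder spool
- tray_2_floor (a point): the other tray, the same in every way; screws standing in a tray may topple inside it if it is knocked
- sample_mid (a point): the sample, a right-hand screw of the same kind, standing in the end cell of one of the trays: that tray is the one for right-hand screws. Point as for the clamp screws
- spool_mid (a point): a small solder spool 42 mm across, 35 mm high, standing in the end cell of the other tray, the one for left-hand screws; point at its centre
- tin: bystander: a round flat aluminium tin, 54 mm across, 22 mm high; origin at the centre of its underside
- flux: bystander: amber jar with white lid, 52 mm across, 55 mm high; origin at the centre of its underside
- board: bystander: small green circuit board 75 x 50 mm, 14 mm high; origin at the centre of its underside
- tweezers: bystander: green tweezers about 110 mm long along its x, 5 mm high; origin at its centre
Not all that is in view belongs to the job. What is shaped like the part that bears screw_b_mid but yellow is not meant.

How it is judged:
On the way, in this order (a step that is already met when the one before it is completed fails the run):
1. screw_a, if present, has been run fully home in the test nut (knob within 3 mm of the face), after those to its left (horizontal distance between screw_a_mid and nut_face below 0.004 m and z of screw_a_mid in the frame of nut_face below 0.0025 m and angle between screw_a_mid's own z axis and vertical below 0.15 rad), for 0.1 s.
2. screw_b, if present, has been run fully home in the test nut (knob within 3 mm of the face), after those to its left (horizontal distance between screw_b_mid and nut_face below 0.004 m and z of screw_b_mid in the frame of nut_face below 0.0025 m and angle between screw_b_mid's own z axis and vertical below 0.15 rad), for 0.1 s.
3. screw_c, if present, has been run fully home in the test nut (knob within 3 mm of the face), after those to its left (horizontal distance between screw_c_mid and nut_face below 0.004 m and z of screw_c_mid in the frame of nut_face below 0.0025 m and angle between screw_c_mid's own z axis and vertical below 0.15 rad), for 0.1 s.
4. screw_d, if present, has been run fully home in the test nut (knob within 3 mm of the face), after those to its left (horizontal distance between screw_d_mid and nut_face below 0.004 m and z of screw_d_mid in the frame of nut_face below 0.0025 m and angle between screw_d_mid's own z axis and vertical below 0.15 rad), for 0.1 s.
5. screw_e, if present, has been run fully home in the test nut (knob within 3 mm of the face), after those to its left (horizontal distance between screw_e_mid and nut_face below 0.004 m and z of screw_e_mid in the frame of nut_face below 0.0025 m and angle between screw_e_mid's own z axis and vertical below 0.15 rad), for 0.1 s.
6. screw_f, if present, has been run fully home in the test nut (knob within 3 mm of the face), after those to its left (horizontal distance between screw_f_mid and nut_face below 0.004 m and z of screw_f_mid in the frame of nut_face below 0.0025 m and angle between screw_f_mid's own z axis and vertical below 0.15 rad), for 0.1 s.
7. screw_g, if present, has been run fully home in the test nut (knob within 3 mm of the face), after those to its left (horizontal distance between screw_g_mid and nut_face below 0.004 m and z of screw_g_mid in the frame of nut_face below 0.0025 m and angle between screw_g_mid's own z axis and vertical below 0.15 rad), for 0.1 s.
8. screw_h, if present, has been run fully home in the test nut (knob within 3 mm of the face), after those to its left (horizontal distance between screw_h_mid and nut_face below 0.004 m and z of screw_h_mid in the frame of nut_face below 0.0025 m and angle between screw_h_mid's own z axis and vertical below 0.15 rad), for 0.1 s.
At the end, for the whole second after the job is handed in: Every right-hand screw is at rest inside the long compartment of the tray whose end cell holds the sample, every left-hand screw likewise in the other tray's; the sample is still in its cell ((((x of sample_mid in the frame of tray_1_floor between -0.0385 and 0.0385 m and y of sample_mid in the frame of tray_1_floor between 0.1 and 0.16 m and z of sample_mid in the frame of tray_1_floor between 0.008 and 0.045 m) and (x of screw_a_mid in the frame of tray_1_floor between -0.0385 and 0.0385 m and y of screw_a_mid in the frame of tray_1_floor between -0.101 and 0.101 m and z of screw_a_mid in the frame of tray_1_floor between 0.008 and 0.045 m) and (x of screw_b_mid in the frame of tray_2_floor between -0.0385 and 0.0385 m and y of screw_b_mid in the frame of tray_2_floor between -0.101 and 0.101 m and z of screw_b_mid in the frame of tray_2_floor between 0.008 and 0.045 m) and (x of screw_c_mid in the frame of tray_2_floor between -0.0385 and 0.0385 m and y of screw_c_mid in the frame of tray_2_floor between -0.101 and 0.101 m and z of screw_c_mid in the frame of tray_2_floor between 0.008 and 0.045 m) and (x of screw_d_mid in the frame of tray_1_floor between -0.0385 and 0.0385 m and y of screw_d_mid in the frame of tray_1_floor between -0.101 and 0.101 m and z of screw_d_mid in the frame of tray_1_floor between 0.008 and 0.045 m) and (x of screw_e_mid in the frame of tray_2_floor between -0.0385 and 0.0385 m and y of screw_e_mid in the frame of tray_2_floor between -0.101 and 0.101 m and z of screw_e_mid in the frame of tray_2_floor between 0.008 and 0.045 m) and (x of screw_f_mid in the frame of tray_1_floor between -0.0385 and 0.0385 m and y of screw_f_mid in the frame of tray_1_floor between -0.101 and 0.101 m and z of screw_f_mid in the frame of tray_1_floor between 0.008 and 0.045 m) and (x of screw_g_mid in the frame of tray_1_floor between -0.0385 and 0.0385 m and y of screw_g_mid in the frame of tray_1_floor between -0.101 and 0.101 m and z of screw_g_mid in the frame of tray_1_floor between 0.008 and 0.045 m) and (x of screw_h_mid in the frame of tray_2_floor between -0.0385 and 0.0385 m and y of screw_h_mid in the frame of tray_2_floor between -0.101 and 0.101 m and z of screw_h_mid in the frame of tray_2_floor between 0.008 and 0.045 m)) or ((x of sample_mid in the frame of tray_2_floor between -0.0385 and 0.0385 m and y of sample_mid in the frame of tray_2_floor between 0.1 and 0.16 m and z of sample_mid in the frame of tray_2_floor between 0.008 and 0.045 m) and (x of screw_a_mid in the frame of tray_2_floor between -0.0385 and 0.0385 m and y of screw_a_mid in the frame of tray_2_floor between -0.101 and 0.101 m and z of screw_a_mid in the frame of tray_2_floor between 0.008 and 0.045 m) and (x of screw_b_mid in the frame of tray_1_floor between -0.0385 and 0.0385 m and y of screw_b_mid in the frame of tray_1_floor between -0.101 and 0.101 m and z of screw_b_mid in the frame of tray_1_floor between 0.008 and 0.045 m) and (x of screw_c_mid in the frame of tray_1_floor between -0.0385 and 0.0385 m and y of screw_c_mid in the frame of tray_1_floor between -0.101 and 0.101 m and z of screw_c_mid in the frame of tray_1_floor between 0.008 and 0.045 m) and (x of screw_d_mid in the frame of tray_2_floor between -0.0385 and 0.0385 m and y of screw_d_mid in the frame of tray_2_floor between -0.101 and 0.101 m and z of screw_d_mid in the frame of tray_2_floor between 0.008 and 0.045 m) and (x of screw_e_mid in the frame of tray_1_floor between -0.0385 and 0.0385 m and y of screw_e_mid in the frame of tray_1_floor between -0.101 and 0.101 m and z of screw_e_mid in the frame of tray_1_floor between 0.008 and 0.045 m) and (x of screw_f_mid in the frame of tray_2_floor between -0.0385 and 0.0385 m and y of screw_f_mid in the frame of tray_2_floor between -0.101 and 0.101 m and z of screw_f_mid in the frame of tray_2_floor between 0.008 and 0.045 m) and (x of screw_g_mid in the frame of tray_2_floor between -0.0385 and 0.0385 m and y of screw_g_mid in the frame of tray_2_floor between -0.101 and 0.101 m and z of screw_g_mid in the frame of tray_2_floor between 0.008 and 0.045 m) and (x of screw_h_mid in the frame of tray_1_floor between -0.0385 and 0.0385 m and y of screw_h_mid in the frame of tray_1_floor between -0.101 and 0.101 m and z of screw_h_mid in the frame of tray_1_floor between 0.008 and 0.045 m))) and linear speed of each of screw_a, screw_b, screw_c, screw_d, screw_e, screw_f, screw_g, screw_h, sample below 0.02 m/s); the robot touches nothing.
It fails at once if the tin has been moved by more than 60 mm (distance of tin from where it was at the start of the episode above 0.06 m).
It fails at once if the flux has been moved by more than 60 mm (distance of flux from where it was at the start of the episode above 0.06 m).
It fails at once if the board has been moved by more than 60 mm (distance of board from where it was at the start of the episode above 0.06 m).
It fails at once if the tweezers has been moved by more than 60 mm (distance of tweezers from where it was at the start of the episode above 0.06 m).
Of screw_a, screw_b only 1 to 1 are there at a start; the rules pass over those that are not, and their reading is None.
Of screw_c, screw_d only 1 to 1 are there at a start; the rules pass over those that are not, and their reading is None.
Of screw_e, screw_f only 1 to 1 are there at a start; the rules pass over those that are not, and their reading is None.
Of screw_g, screw_h only 1 to 1 are there at a start; the rules pass over those that are not, and their reading is None.
Of screw_a, screw_b, screw_g, screw_h only 3 to 3 are there at a start; the rules pass over those that are not, and their reading is None.
At some moment in a run one of tray_1, tray_2 may be knocked a few centimetres aside while the robot is not near it.
It also fails if it takes over 210 s, if anything falls off the work surface, if the arm or the gripper's body presses on something with over 40 N, if the wrist force passes 120 N, or if a joint passes its speed limit or range.

### The arm

A 6-joint arm with a two-finger parallel gripper is mounted at the origin on the work surface. World frame = base frame: x ahead of the robot, y to its left, z up, the work surface at z = 0. Lengths are in m, angles in rad, forces in N, time in s.
With the tool pointing down it reaches from about 0.325 to 0.9 m from the base axis. Payload 6.1 kg.
Tool frame: the origin (TCP) lies at the very end of the fingers, on their centre line; the grasp point (between the pads) lies 19 mm behind it (bot.hold_point_z is the distance from the TCP to the grasp point, in m); z points along the fingers, y is the line along which they close (so a half turn about z gives the same grasp; the last joint's range is limited). The gripper opens to 85 mm and grips with 20 to 120 N. Pads are 22 mm wide; open, the fingers measure 114 mm over their backs; the gripper's body (76 mm by 85 mm) begins 54 mm behind the grasp point. The pads swing forward as they close: fully open they stand 13 mm farther back than shut.
Start: joints at [1.061, 0.22, 1.526, -0, 1.395, -0.126], TCP at [0.234, 0.58, 0.231] pointing down, gripper open.
Joint ranges: [-2.98, 2.98], [-0.91, 2.08], [0.09, 2.57], [-1.24, 4.39], [0.2, 2.65], [-2.68, 2.68]. Speed limits (rad/s): [2.57, 2.57, 3.01, 3.14, 3.14, 3.14].

### API

Orientations are given as [roll, pitch, yaw] about the fixed x, y, z axes, in that order (R = Rz(yaw) Ry(pitch) Rx(roll)).
In Python, from cell import bot gives the robot as it stands.
- The arm moves only by the tool play_rows, never from a script. Its argument "steps" is a list of rows, each a list of 7 numbers: the shift along the tool's x, y, z in units of 40 mm (1.0 is 40 mm), then the turn, a rotation vector about the tool's x, y, z in units of 5 degrees (1.0 is 5 degrees), then the closure, from -1 (fully open) to 1 (shut). In form: [[x, y, z, wx, wy, wz, jaw], ...]. A call has 1 to 20 rows; each row is the pose to reach, as a shift and turn from the pose commanded when the call began, along the tool's axes at that moment; what a row does not reach only later rows make up. A row lasts 1/12 s, in which the tool goes at most 41.7 mm and 7.16 degrees, less where a joint would pass 70% of its speed; a pose out of reach is approached as far as the arm can. A call with a gripper value outside its range is refused whole. The fingers move at their own pace and stop on an object; "newtons" is the grip in N (left out, the last holds). Time passes only in rows, so rows that repeat a pose let the fingers close. It gives the time, the measured TCP pose, the force, the opening and the grip force at its end, in the units of the state.
- bot.observe(): the state, without advancing time (a new reading comes with each control period).
- bot.grab_frame(name): name is "side" or "top"; returns a dict with "image" (420x560x3 uint8, red, green, blue), "intrinsics" (3x3 intrinsics, pixels), "k1" (the pictures are not rectified: a ray, as slopes to the right and down, at radius r is drawn at 1 + k1 r^2 times it, then the intrinsics apply), "camera_from_world" (4x4, takes a point from world to camera coordinates). Camera axes: x right, y up, looking along -z (the intrinsics and any distortion apply to the point x, -y, -z); pixel columns grow to the right and rows downward; lengths in m; the calibration is good to about 2 mm. A picture is of the moment at which its call begins. There is no depth.
- bot.finish_job(): hands the job in; it is judged then, once.
The state is a dict: "t": time; "joints": joint angles; "qd": joint speeds; "effort": joint torques, N m; "ee_pos": TCP position; "ee_rot": TCP orientation; "contact_force": force on the tool from outside, world axes, zero at the start; "moment": the same for the moment, N m; "width": finger opening in m; "grip_force": force on a finger pad.
Only numpy, scipy, OpenCV 4.12 (cv2) and the standard library are available. Lean on these libraries where they do the work, as an engineer would, in place of code of your own. Each camera call takes 0.05 s, during which the arm holds its last target. There are 200 camera calls.

## Working session

There is one attempt and no reset: what is moved stays moved. The work goes in short steps, Python scripts to look and compute and a tool call to move; the robot and the scene stay as the last step left them, time stands still between calls to the robot, and variables do not carry over. Pictures are saved under pics/ and viewed, at most 14 in all, crops included, and the job is handed in when it is done.

Besides the shell and the picture viewer there is one more tool, called after "Emit:" as name(argument=value, ...) on one line, values as JSON. play_rows: Moves the arm, as the interface text tells. Its arguments: {"type":"object","properties":{"steps":{"type":"array"},"newtons":{"type":"number"}},"required":["steps"]}

```bash
ls; mkdir -p pics; python3 - <<'E'
from cell import bot
import cv2,numpy as np
o=bot.observe(); print(o)
for n in ("top","side"):
    f=bot.grab_frame(n); np.save(f"pics/{n}0.npy",f["image"])
    cv2.imwrite(f"pics/{n}0.png",cv2.resize(f["image"][:,:,::-1],(784,588)))
    print(n,f["intrinsics"],f["k1"],f["camera_from_world"])
E
```

```text
pics
{'t': 0.0, 'joints': array([ 1.06094559e+00,  2.21243682e-01,  1.52763171e+00, -2.94625399e-06,
        1.39473910e+00, -1.26108001e-01]), 'qd': array([-0.00173603, -0.00089918,  0.00019445, -0.00082413,  0.00194663,
        0.00085604]), 'effort': array([ 4.28219482e-04, -4.96900320e+01, -3.89395809e+01, -2.44620496e-04,
        1.11286363e-02,  1.92161540e-07]), 'ee_pos': array([0.23369573, 0.57898673, 0.23017749]), 'ee_rot': array([-3.13958650e+00, -2.51418464e-04,  2.75785018e+00]), 'contact_force': array([-0.09149437, -0.7315366 , -0.21557672]), 'moment': array([-0.03085714,  0.02346931, -0.01828725]), 'grip_force': 0.0, 'width': 0.08486361366215596}
top [[487.68499646   0.         279.86234395]
 [  0.         487.68499646 207.80711468]
 [  0.           0.           1.        ]] 0.006160998515401692 [[ 0.00358597 -0.99955744  0.02953076  0.0146482 ]
 [ 0.99258473  0.00714593  0.12134454 -0.55863595]
 [-0.12150186  0.02887664  0.99217107 -1.0152472 ]
 [ 0.          0.          0.          1.        ]]
side [[477.45852836   0.         282.9003841 ]
 [  0.         477.45852836 206.25120659]
 [  0.           0.           1.        ]] -0.04601230911830485 [[ 0.85400906 -0.52021368 -0.00680175 -0.4504365 ]
 [ 0.32565783  0.52432924  0.78678194 -0.25458424]
 [-0.40572837 -0.67413395  0.61719357 -0.88110219]
 [ 0.          0.          0.          1.        ]]
```

View pics/top0.png

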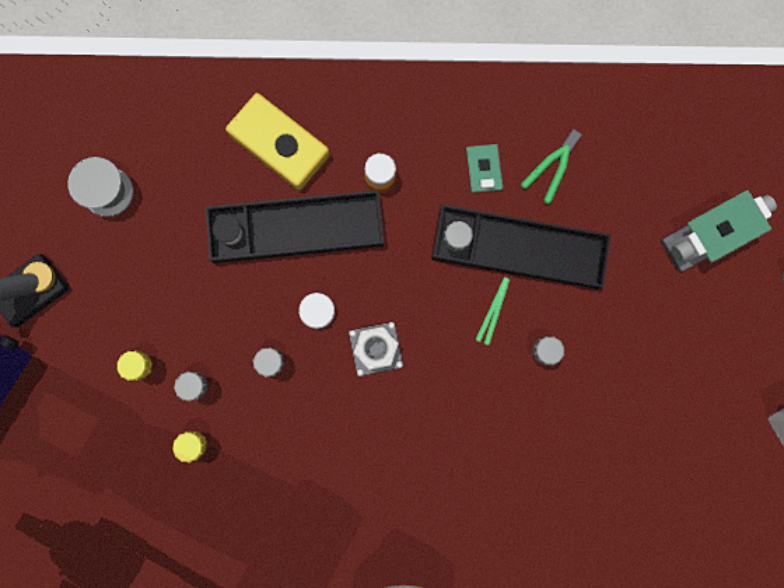

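View pics/side0.png

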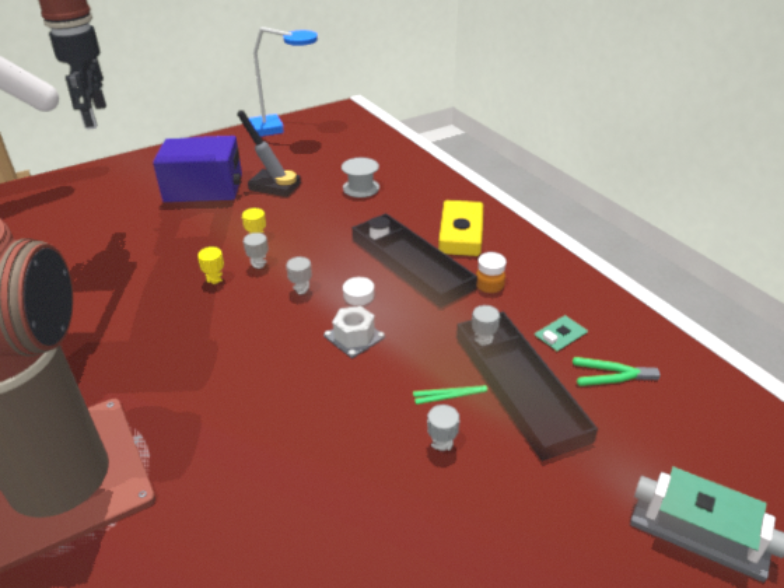

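Top view (784-px picture): three grey screws stand at (190,386), (268,362) and (549,351). The yellow knobs at (133,366) and (189,447) are decoys. The nut is at (375,348). The right tray holds the sample, a grey knob at (458,234), so it takes right-hand screws. The left tray holds the dark spool at (230,232). The white disc at (316,310) is the tin.

```bash
cat > h.py <<'E'
import numpy as np, cv2
from scipy.spatial.transform import Rotation as Ro
from cell import bot
def ray(f,px):
    K=f["intrinsics"];k=f["k1"];M=f["camera_from_world"]
    d=np.array([(px[0]-K[0,2])/K[0,0],(px[1]-K[1,2])/K[1,1]]);u=d.copy()
    for _ in range(10): u=d/(1+k*(u@u))
    return -M[:3,:3].T@M[:3,3], M[:3,:3].T@np.array([u[0],-u[1],-1])
def onz(f,px,z):
    c,v=ray(f,px); return (c+v*(z-c[2])/v[2])[:2]
def proj(f,p):
    K=f["intrinsics"];q=f["camera_from_world"]@np.r_[p,1];u=np.array([q[0],-q[1]])/-q[2]
    u=u*(1+f["k1"]*(u@u)); return u*[K[0,0],K[1,1]]+K[:2,2]
def blobs(mask,amin):
    cs,_=cv2.findContours(mask.astype(np.uint8),cv2.RETR_EXTERNAL,cv2.CHAIN_APPROX_NONE)
    return [c for c in cs if cv2.contourArea(c)>amin]
def cen(c):
    m=cv2.moments(c);return np.array([m["m10"],m["m01"]])/m["m00"]
def trays(f):
    hsv=cv2.cvtColor(f["image"],cv2.COLOR_RGB2HSV); m=f["image"].max(2)<52
    m=cv2.morphologyEx(m.astype(np.uint8),cv2.MORPH_OPEN,np.ones((3,3)))
    m=cv2.morphologyEx(m,cv2.MORPH_CLOSE,np.ones((9,9)))
    out=[]
    for c in blobs(m,2500):
        w=np.array([onz(f,p[0]+0.,.03) for p in c],np.float32)
        (c0,s,a)=cv2.minAreaRect(w*1000); b=cv2.boxPoints((c0,s,a))
        e=[b[1]-b[0],b[2]-b[1]];l=max(e,key=np.linalg.norm);l=l/np.linalg.norm(l)
        if l[1]<0:l=-l
        out.append((np.round(c0,1),np.round(s,1),np.round(np.degrees(np.arctan2(-l[0],l[1])),1),np.round(np.array(c0)-l*30.,1)))
    return out   # outer centre, size, yaw deg, long compartment centre (mm)
def state():
    o=bot.observe();print("t%.2f"%o["t"],"pos",o["ee_pos"].round(4),"rot",o["ee_rot"].round(4),"q",o["joints"].round(2),"F",o["contact_force"].round(1),"M",o["moment"].round(2),"w",round(o["width"],4),"g",round(o["grip_force"],1));return o
def goal(p,yaw,o=None):
    "units for a row to reach TCP p pointing down at yaw"
    o=o or bot.observe();R=Ro.from_euler("xyz",o["ee_rot"]);G=Ro.from_euler("xyz",[np.pi,0,yaw])
    return np.round(np.r_[R.inv().apply(np.array(p)-o["ee_pos"])/.04,np.degrees((R.inv()*G).as_rotvec())/5],3)
E
python3 - <<'E'
from h import *
f=bot.grab_frame("top");im=f["image"];hsv=cv2.cvtColor(im,cv2.COLOR_RGB2HSV)
g=(hsv[...,1]<45)&(im.max(2)>90)
for c in blobs(g,150):
    p=cen(c);e=cv2.minEnclosingCircle(c)
    if p[1]>60: print("top",p.round(1),cv2.contourArea(c),"z61",onz(f,np.array(e[0]),.061).round(4),"cen z61",onz(f,p,.061).round(4),"z42",onz(f,p,.042).round(4))
print(trays(f))
s=bot.grab_frame("side");np.save("pics/s.npy",s["image"])
im=s["image"];hsv=cv2.cvtColor(im,cv2.COLOR_RGB2HSV);g=(hsv[...,1]<45)&(im.max(2)>90)
for c in blobs(g,60):
    p=cen(c)
    if 150<p[1]<330 and p[0]>150: print("side",p.round(1),cv2.contourArea(c),cv2.boundingRect(c))
o=im[200:320,150:400,::-1];cv2.imwrite("pics/sc.png",cv2.resize(o,(750,360),interpolation=cv2.INTER_CUBIC))
E
```

```text
top [134.4 275.5] 307.0 z61 [0.4139 0.3137] cen z61 [0.4139 0.3149] z42 [0.4136 0.3199]
top [190.7 258.1] 296.0 z61 [0.4495 0.2011] cen z61 [0.4496 0.2016] z42 [0.4499 0.2045]
top [392.5 250. ] 289.0 z61 [ 0.4682 -0.2159] cen z61 [ 0.4683 -0.2171] z42 [ 0.469 -0.222]
top [267.2 248.1] 960.5 z61 [0.4698 0.0429] cen z61 [0.471  0.0444] z42 [0.4717 0.0443]
top [225.9 221.4] 478.5 z61 [0.526  0.1308] cen z61 [0.5259 0.1307] z42 [0.5277 0.1323]
top [489.6 174.1] 350.0 z61 [ 0.6291 -0.4285] cen z61 [ 0.6311 -0.4298] z42 [ 0.6349 -0.4388]
top [327.1 167.2] 276.5 z61 [ 0.6423 -0.081 ] cen z61 [ 0.6427 -0.0816] z42 [ 0.6467 -0.084 ]
top [546.6 146.3] 152.0 z61 [ 0.691 -0.554] cen z61 [ 0.6931 -0.5573] z42 [ 0.698  -0.5687]
top [ 71.  132.9] 1384.5 z61 [0.7097 0.4589] cen z61 [0.711  0.4589] z42 [0.7162 0.4666]
top [271.1 120.1] 357.0 z61 [0.7441 0.0383] cen z61 [0.7441 0.0379] z42 [0.75   0.0377]
[]
side [316.  304.2] 538.5 (305, 289, 23, 33)
side [463.3 266.1] 74.5 (455, 263, 16, 7)
side [364.9 268.2] 352.0 (351, 253, 33, 32)
side [346.3 231.4] 425.5 (337, 218, 21, 30)
side [253.4 227.7] 1271.0 (232, 198, 43, 57)
side [213.6 195. ] 308.5 (205, 183, 17, 27)
side [350.9 187.6] 234.0 (341, 180, 21, 16)
side [293.3 190.4] 65.5 (279, 180, 27, 21)
side [182.5 177.4] 274.5 (174, 167, 17, 25)
side [269.9 166. ] 81.5 (264, 162, 15, 10)
```

View pics/sc.png

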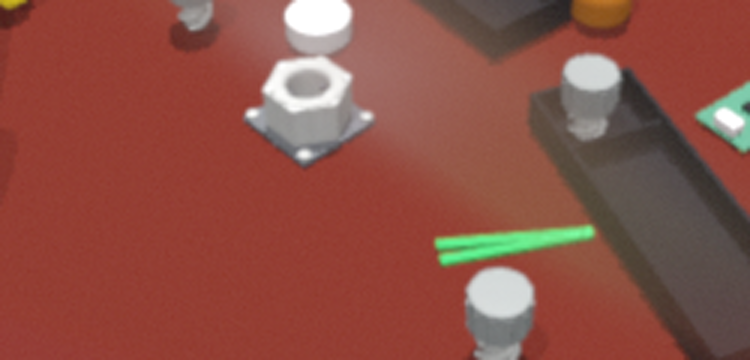

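The crop confirms that the grey screws and the sample match the description, with the ridged shank under a grey knob. The nut's bore mouth is at crop (310,82). I'll refine the nut centre and fix the tray mask.

```bash
python3 - <<'E'
from h import *
t=bot.grab_frame("top");s=bot.grab_frame("side")
for n,f,(u,v) in(("top",t,(268,248)),("side",s,(253,227))):
    im=f["image"].max(2);w=im[v-18:v+19,u-18:u+19]
    big=cv2.resize(w,None,fx=4,fy=4,interpolation=cv2.INTER_CUBIC)
    for th in (120,140,160,175):
        m=(big<th).astype(np.uint8);nl,l,st,ce=cv2.connectedComponentsWithStats(m)
        for i in range(1,nl):
            c=ce[i]
            if 300<st[i,4]<8000 and np.hypot(*(c-74))<32:
                p=(c+.5)/4-.5+[u-18,v-18];print(n,th,p.round(2),st[i,4]/16,onz(f,p,.042).round(4))
    # plate screws/plate
print([t["image"][y,x] for y,x in((165,230),(185,400),(170,160),(150,154))])
print([t["image"][y,x] for y,x in((200,300),(230,100))])
print("side screws", [onz(s,np.array(p),.061).round(4) for p in ((182.5,173),(213.3,189),(316.5,297))])
for z,p in((.061,(.414,.3143)),(.061,(.4495,.2014)),(.061,(.4683,-.2165))): print(proj(s,np.r_[p,z]),proj(t,np.r_[p,z]))
a=t["image"][228:268,247:287,::-1];b=s["image"][205:245,233:273,::-1]
cv2.imwrite("pics/n.png",cv2.resize(np.hstack([a,b]),(800,400),interpolation=cv2.INTER_CUBIC))
E
```

```text
top 120 [266.84 247.51] 111.875 [0.4729 0.0451]
top 140 [267.85 248.09] 190.9375 [0.4717 0.043 ]
top 160 [267.91 248.18] 224.4375 [0.4715 0.0428]
top 175 [267.95 248.18] 237.125 [0.4715 0.0427]
side 160 [248.59 228.47] 27.75 [0.4623 0.0404]
side 175 [251.91 227.78] 86.5 [0.4698 0.0385]
[array([64, 62, 64], dtype=uint8), array([56, 57, 58], dtype=uint8), array([66, 66, 67], dtype=uint8), array([ 9, 17, 13], dtype=uint8)]
[array([105,  50,  44], dtype=uint8), array([101,  47,  36], dtype=uint8)]
side screws [array([0.4114, 0.2999]), array([0.449, 0.195]), array([ 0.468 , -0.2185])]
[181.35158596 170.02759389] [134.71340534 275.4544724 ]
[212.38288457 187.61332446] [190.78405302 258.18106893]
[316.03568415 296.24949231] [392.27382476 249.96319121]
```

View pics/n.png

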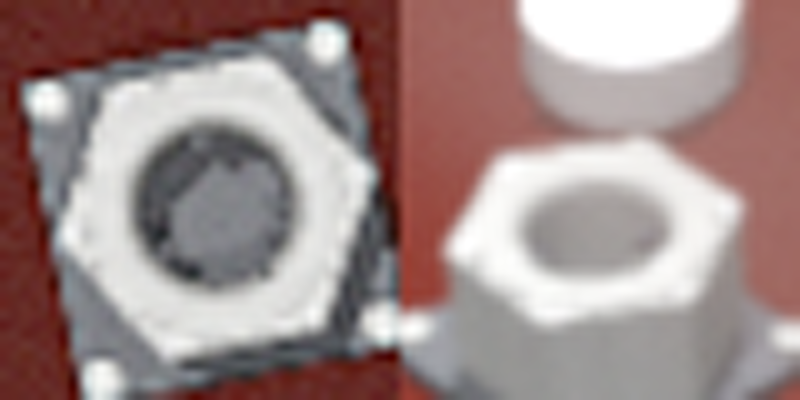

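```bash
sed -i 's/m=f\["image"\].max(2)<52/I=f["image"].astype(int); m=(I.max(2)<90)\&(I[...,0]-I[...,2]<20)/' h.py; python3 - <<'E'
from h import *
t=bot.grab_frame("top")
for r in trays(t): print(r)
print(goal([.414,.314,.12],4.17),goal([.414,.314,.033],4.17))
E
```

```text
(array([ 630.4, -184.1]), array([270.1,  89.9]), np.float32(-9.9), array([ 625.2, -213.6]))
(array([659.6, 169.4]), array([ 90.3, 269.9]), np.float32(6.3), array([662.9, 139.6]))
[-6.6580e+00 -4.4660e+00  2.7780e+00 -4.0000e-03 -4.0000e-03 -1.6182e+01] [-6.6580e+00 -4.4650e+00  4.9530e+00 -4.0000e-03 -4.0000e-03 -1.6182e+01]
```

Emit:
play_rows(steps=[[-6.66,-4.47,0,0,0,-16.18,-1],[-6.66,-4.47,0,0,0,-16.18,-1],[-6.66,-4.47,0,0,0,-16.18,-1],[-6.66,-4.47,0,0,0,-16.18,-1],[-6.66,-4.47,0,0,0,-16.18,-1],[-6.66,-4.47,0,0,0,-16.18,-1],[-6.66,-4.47,0,0,0,-16.18,-1],[-6.66,-4.47,0,0,0,-16.18,-1],[-6.66,-4.47,0,0,0,-16.18,-1],[-6.66,-4.47,0,0,0,-16.18,-1],[-6.66,-4.47,0,0,0,-16.18,-1],[-6.66,-4.47,0,0,0,-16.18,-1],[-6.66,-4.47,2.5,0,0,-16.18,-1],[-6.66,-4.47,2.5,0,0,-16.18,-1],[-6.66,-4.47,2.5,0,0,-16.18,-1],[-6.66,-4.47,2.5,0,0,-16.18,-1]])

```text
t: 1.68
ee_pos: [0.4106, 0.312, 0.126]
ee_rot: [3.137, -0.008, -2.114]
contact_force: [-1.2, -0.5, -0.5]
width: 0.0855
grip_force: 0.0
```

```bash
python3 - <<'E'
from h import *
o=state();print(goal([.414,.314,.033],4.17))
s=bot.grab_frame("side");p=proj(s,o["ee_pos"]).astype(int);print(p)
u,v=p;im=s["image"][v-80:v+60,u-90:u+90,::-1];cv2.imwrite("pics/p1.png",cv2.resize(im,None,fx=4,fy=4,interpolation=cv2.INTER_CUBIC))
E
```

```text
t1.68 pos [0.4106 0.312  0.126 ] rot [ 3.1367 -0.0083 -2.1135] q [ 0.5   0.07  1.9   0.    1.18 -2.1 ] F [-1.2 -0.5 -0.5] M [-0.04  0.06  0.06] w 0.0855 g 0.0
[-0.107 -0.059  2.325  0.056 -0.095 -0.004]
[176 149]
```

View pics/p1.png

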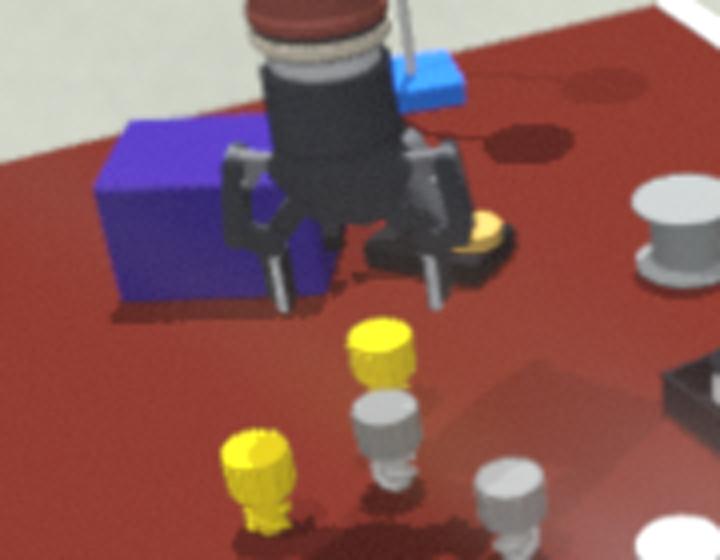

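The crop shows the open gripper above the grey screw, whose knob top is at crop (386,405). The yellow decoys are clear of both fingers. I'll descend and grip.

Emit:
play_rows(steps=[[-0.12,-0.08,0.5,0.05,-0.09,0,-1],[-0.12,-0.08,1.3,0.05,-0.09,0,-1],[-0.12,-0.08,2.0,0.05,-0.09,0,-1],[-0.12,-0.08,2.32,0.05,-0.09,0,-1],[-0.12,-0.08,2.32,0.05,-0.09,0,-1],[-0.12,-0.08,2.32,0.05,-0.09,0,1],[-0.12,-0.08,2.32,0.05,-0.09,0,1],[-0.12,-0.08,2.32,0.05,-0.09,0,1],[-0.12,-0.08,2.32,0.05,-0.09,0,1],[-0.12,-0.08,2.32,0.05,-0.09,0,1],[-0.12,-0.08,2.32,0.05,-0.09,0,1],[-0.12,-0.08,2.32,0.05,-0.09,0,1],[-0.12,-0.08,2.32,0.05,-0.09,0,1],[-0.12,-0.08,2.32,0.05,-0.09,0,1]], newtons=40)

```text
t: 2.9
ee_pos: [0.4209, 0.3176, 0.041]
ee_rot: [-3.136, 0.012, -2.113]
contact_force: [-1.3, 0.6, 6.1]
width: 0.0397
grip_force: 39.1
```

```bash
python3 - <<'E'
from h import *
o=state();print("nut side est",onz(bot.grab_frame("side"),np.array([252.2,227.2]),.042))
print(goal([.471,.0415,.13],4.17),goal(o["ee_pos"]+[0,0,.1],4.17))
E
```

```text
t2.90 pos [0.4209 0.3176 0.041 ] rot [-3.1355  0.0115 -2.1133] q [ 0.5   0.21  1.93  0.    0.99 -2.1 ] F [-1.3  0.6  6.1] M [ 0.06  0.3  -0.04] w 0.0397 g 39.1
nut side est [0.47128246 0.03996751]
[ 5.238e+00 -4.651e+00 -2.259e+00 -6.900e-02  1.320e-01 -2.000e-03] [-2.80e-02 -1.50e-02 -2.50e+00 -6.90e-02  1.32e-01 -2.00e-03]
```

Emit:
play_rows(steps=[[0,0,0,0,0,0,-1],[0,0,0,0,0,0,-1],[0,0,0,0,0,0,-1],[0,0,0,0,0,0,-1],[0,0,0,0,0,0,-1],[0,0,0,0,0,0,-1],[0,0,0,0,0,0,-1],[0,0,0,0,0,0,-1]])

```text
t: 3.62
ee_pos: [0.4192, 0.3164, 0.0384]
ee_rot: [-3.137, 0.008, -2.113]
contact_force: [-0.3, -0.2, -1.2]
width: 0.0854
grip_force: 0.0
```

```bash
python3 - <<'E'
from h import *
o=state();print(goal([.415,.3135,.037],4.17))
t=bot.grab_frame("side");im=t["image"];hsv=cv2.cvtColor(im,cv2.COLOR_RGB2HSV);g=(hsv[...,1]<45)&(im.max(2)>90)
for c in blobs(g,100):
    p=cen(c)
    if 140<p[0]<230: print(p.round(1),cv2.contourArea(c),cv2.boundingRect(c))
E
```

```text
t3.62 pos [0.4192 0.3164 0.0384] rot [-3.1373  0.0076 -2.1134] q [ 0.5   0.21  1.94  0.    0.99 -2.1 ] F [-0.3 -0.2 -1.2] M [-0.02 -0.09  0.01] w 0.0854 g 0.0
[ 0.117  0.054  0.034 -0.049  0.088 -0.002]
[213.5 194.9] 323.5 (205, 183, 17, 27)
[182.5 177.5] 277.0 (174, 167, 17, 25)
[182.  116.9] 354.0 (157, 102, 46, 25)
```

Emit:
play_rows(steps=[[0.117,0.054,0.04,-0.05,0.09,0,-1],[0.117,0.054,0.04,-0.05,0.09,0,-1],[0.117,0.054,0.04,-0.05,0.09,0,-1],[0.117,0.054,0.04,-0.05,0.09,0,1],[0.117,0.054,0.04,-0.05,0.09,0,1],[0.117,0.054,0.04,-0.05,0.09,0,1],[0.117,0.054,0.04,-0.05,0.09,0,1],[0.117,0.054,0.04,-0.05,0.09,0,1],[0.117,0.054,0.04,-0.05,0.09,0,1],[0.117,0.054,0.04,-0.05,0.09,0,1],[0.117,0.054,0.04,-0.05,0.09,0,1],[0.117,0.054,-0.2,-0.05,0.09,0,1],[0.117,0.054,-1.2,-0.05,0.09,0,1],[0.117,0.054,-2.2,-0.05,0.09,0,1],[0.117,0.054,-2.2,-0.05,0.09,0,1],[0.117,0.054,-2.2,-0.05,0.09,0,1],[0.117,0.054,-2.2,-0.05,0.09,0,1],[0.117,0.054,-2.2,-0.05,0.09,0,1]], newtons=50)

```text
t: 5.17
ee_pos: [0.4132, 0.3124, 0.1248]
ee_rot: [3.14, -0.003, -2.113]
contact_force: [0.6, -0.3, -1.8]
width: 0.0394
grip_force: 50.8
```

```bash
python3 - <<'E'
from h import *
o=state();print(goal([.471,.0415,.125],4.17))
E
```

```text
t5.17 pos [0.4132 0.3124 0.1248] rot [ 3.1402e+00 -2.7000e-03 -2.1134e+00] q [ 0.5   0.07  1.9  -0.    1.17 -2.1 ] F [ 0.6 -0.3 -1.8] M [-0.07  0.02 -0.02] w 0.0394 g 50.8
[ 5.053e+00 -4.735e+00  2.000e-03  1.600e-02 -3.100e-02 -3.000e-03]
```

Emit:
play_rows(steps=[[1.3,-1.2,0,0,0,0,1],[2.6,-2.4,0,0,0,0,1],[3.9,-3.6,0,0,0,0,1],[5.1,-4.7,0,0,0,0,1],[5.1,-4.7,0,0,0,0,1],[5.1,-4.7,0,0,0,0,1],[5.1,-4.7,0,0,0,0,1],[5.1,-4.7,0,0,0,0,1],[5.1,-4.7,0,0,0,0,1],[5.1,-4.7,0,0,0,0,1],[5.1,-4.7,0,0,0,0,1],[5.1,-4.7,0,0,0,0,1],[5.1,-4.7,0,0,0,0,1],[5.1,-4.7,0,0,0,0,1]])

```text
t: 6.33
ee_pos: [0.4699, 0.0422, 0.1264]
ee_rot: [3.141, -0.0, -2.112]
contact_force: [0.2, 0.9, -2.2]
width: 0.0395
grip_force: 50.9
```

```bash
python3 - <<'E'
from h import *
o=state();print(goal([.471,.0415,.125],4.17))
s=bot.grab_frame("side");p=proj(s,o["ee_pos"]);print(p, proj(s,[.471,.0415,.042]))
u,v=p.astype(int);im=s["image"][v-40:v+60,u-65:u+65,::-1];print(u-65,v-40);cv2.imwrite("pics/n1.png",cv2.resize(im,None,fx=6,fy=6,interpolation=cv2.INTER_CUBIC))
E
```

```text
t6.33 pos [0.4699 0.0422 0.1264] rot [ 3.1415 -0.     -2.1117] q [-0.08 -0.05  2.02  0.    1.17 -2.68] F [ 0.2  0.9 -2.2] M [-0.02  0.05 -0.  ] w 0.0395 g 50.9
[ 0.001 -0.034  0.034  0.001 -0.     0.017]
[249.27435637 196.90805524] [251.76491756 226.86587318]
184 156
```

View pics/n1.png

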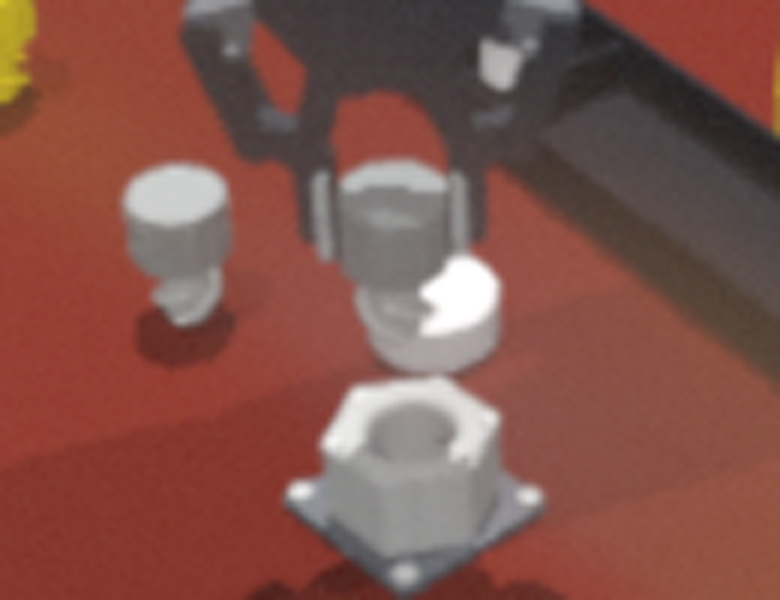

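The crop shows the screw held upright (knob axis at crop x 393) and the bore mouth at crop (410,432). The screw needs about 2 mm to the camera's right. I'll correct that, turn off the joint-6 limit and lower it into the mouth.

```bash
python3 - <<'E'
from h import *
y=-2.1117-.175
print(goal([.472,.0412,.1],y),goal([.472,.0412,.07],y))
E
```

```text
[-0.007 -0.056  0.661  0.     0.     2.003] [-0.007 -0.056  1.411  0.     0.     2.003]
```

Emit:
play_rows(steps=[[-0.01,-0.056,0.3,0,0,2,1],[-0.01,-0.056,0.6,0,0,2,1],[-0.01,-0.056,0.65,0,0,2,1],[-0.01,-0.056,0.75,0,0,2,1],[-0.01,-0.056,0.9,0,0,2,1],[-0.01,-0.056,1.05,0,0,2,1],[-0.01,-0.056,1.2,0,0,2,1],[-0.01,-0.056,1.3,0,0,2,1],[-0.01,-0.056,1.4,0,0,2,1],[-0.01,-0.056,1.4,0,0,2,1],[-0.01,-0.056,1.4,0,0,2,1],[-0.01,-0.056,1.4,0,0,2,1],[-0.01,-0.056,1.4,0,0,2,1],[-0.01,-0.056,1.4,0,0,2,1],[-0.01,-0.056,1.4,0,0,2,1]])

```text
t: 7.63
ee_pos: [0.4723, 0.0405, 0.0707]
ee_rot: [-3.141, 0.0, -2.288]
contact_force: [-0.1, -0.2, -0.9]
width: 0.0394
grip_force: 50.9
```

```bash
python3 - <<'E'
from h import *
state()
E
```

```text
t7.63 pos [0.4723 0.0405 0.0707] rot [-3.1412e+00  2.0000e-04 -2.2879e+00] q [-0.08  0.04  2.05 -0.    1.05 -2.51] F [-0.1 -0.2 -0.9] M [-0.03  0.04 -0.04] w 0.0394 g 50.9
```

Emit:
play_rows(steps=[[0,0,0.08,0,0,0,1],[0,0,0.16,0,0,0,1],[0,0,0.24,0,0,0,1],[0,0,0.32,0,0,0,1],[0,0,0.38,0,0,0,1],[0,0,0.38,0,0,0,1],[0,0,0.38,0,0,0,1],[0,0,0.38,0,0,0,1]])

```text
t: 8.3
ee_pos: [0.4721, 0.0406, 0.0552]
ee_rot: [3.141, -0.0, -2.288]
contact_force: [-0.3, -0.4, 0.8]
width: 0.0397
grip_force: 51.3
```

Emit:
play_rows(steps=[[0,0,0.06,0,0,0,1],[0,0,0.12,0,0,0,1],[0,0,0.15,0,0,0,1],[0,0,0.15,0,0,0,1],[0,0,0.15,0,0,0,1],[0,0,0.15,0,0,0,1]])

```text
t: 8.8
ee_pos: [0.4731, 0.0407, 0.0535]
ee_rot: [-3.141, 0.0, -2.287]
contact_force: [-16.7, 0.6, 39.9]
width: 0.0397
grip_force: 55.4
```

Emit:
play_rows(steps=[[0,0,-0.07,0,0,0,1],[0,0,-0.07,0,0,0,1],[0,0,-0.07,0,0,0,1],[0,0,-0.07,0,0,0,1]])

```text
t: 9.13
ee_pos: [0.4729, 0.0406, 0.0542]
ee_rot: [-3.141, 0.001, -2.288]
contact_force: [-8.2, 0.7, 19.4]
width: 0.0395
grip_force: 52.9
```

Emit:
play_rows(steps=[[0,0,0,0,0,1,1],[0,0,0,0,0,2,1],[0,0,0,0,0,3,1],[0,0,0,0,0,4,1],[0,0,0,0,0,4,1],[0,0,0,0,0,4,1]])

```text
t: 9.63
ee_pos: [0.4725, 0.0414, 0.0553]
ee_rot: [3.14, 0.0, -2.637]
contact_force: [-14.1, 2.5, 33.9]
width: 0.0398
grip_force: 54.9
```

Turning clockwise made it climb and the force rose, so screw 1 is left-hand. I'll lift it, turn +100° to the equivalent start angle, reinsert, then turn counter-clockwise.

Emit:
play_rows(steps=[[0,0,-0.2,0,0,0,1],[0,0,-0.5,0,0,0,1],[0,0,-0.5,0,0,1.3,1],[0,0,-0.5,0,0,2.7,1],[0,0,-0.5,0,0,4,1],[0,0,-0.5,0,0,5.4,1],[0,0,-0.5,0,0,6.8,1],[0,0,-0.5,0,0,8.2,1],[0,0,-0.5,0,0,9.6,1],[0,0,-0.5,0,0,11,1],[0,0,-0.5,0,0,12.4,1],[0,0,-0.5,0,0,13.8,1],[0,0,-0.5,0,0,15.2,1],[0,0,-0.5,0,0,16.6,1],[0,0,-0.5,0,0,18,1],[0,0,-0.5,0,0,19.4,1],[0,0,-0.5,0,0,20,1],[0,0,-0.5,0,0,20,1],[0,0,-0.5,0,0,20,1]])

```text
t: 11.22
ee_pos: [0.4718, 0.0406, 0.0717]
ee_rot: [-3.141, -0.0, 1.903]
contact_force: [-1.3, 0.2, -1.3]
width: 0.0397
grip_force: 50.8
```

Emit:
play_rows(steps=[[0,0,0.1,0,0,0,1],[0,0,0.2,0,0,0,1],[0,0,0.3,0,0,0,1],[0,0,0.4,0,0,0,1],[0,0,0.46,0,0,0,1],[0,0,0.46,0,0,0,1],[0,0,0.46,0,0,0,1]])

```text
t: 11.8
ee_pos: [0.4721, 0.0418, 0.0543]
ee_rot: [3.141, -0.002, 1.902]
contact_force: [-4.6, 5.3, 8.7]
width: 0.0392
grip_force: 51.7
```

```bash
python3 - <<'E'
from h import *
state()
E
```

```text
t11.80 pos [0.4721 0.0418 0.0543] rot [ 3.1412e+00 -2.1000e-03  1.9021e+00] q [-0.08  0.07  2.05  0.    1.02 -0.41] F [-4.6  5.3  8.7] M [ 1.17  0.82 -0.01] w 0.0392 g 51.7
```

Emit:
play_rows(steps=[[0,0,0.013,0,0,-1,1],[0,0,0.026,0,0,-2,1],[0,0,0.04,0,0,-3,1],[0,0,0.052,0,0,-4,1],[0,0,0.065,0,0,-5,1],[0,0,0.078,0,0,-6,1],[0,0,0.09,0,0,-7,1],[0,0,0.104,0,0,-8,1],[0,0,0.117,0,0,-9,1],[0,0,0.13,0,0,-10,1],[0,0,0.13,0,0,-10,1],[0,0,0.13,0,0,-10,1]])

```text
t: 12.8
ee_pos: [0.4712, 0.0413, 0.0481]
ee_rot: [3.141, -0.002, 2.775]
contact_force: [-3.9, 3.2, 2.7]
width: 0.0394
grip_force: 50.9
```

Emit:
play_rows(steps=[[0,0,0.012,0,0,-1,1],[0,0,0.024,0,0,-2,1],[0,0,0.036,0,0,-3,1],[0,0,0.05,0,0,-4,1],[0,0,0.06,0,0,-5,1],[0,0,0.07,0,0,-6,1],[0,0,0.08,0,0,-7,1],[0,0,0.08,0,0,-8,1],[0,0,0.08,0,0,-8,1],[0,0,0.08,0,0,-8,1],[0,0,0.08,0,0,-8,1]])

```text
t: 13.72
ee_pos: [0.4716, 0.0404, 0.0477]
ee_rot: [3.141, -0.003, -2.81]
contact_force: [-17.7, -0.6, 30.5]
width: 0.0396
grip_force: 53.5
```

```bash
python3 - <<'E'
from h import *
o=state()
s=bot.grab_frame("side");im=s["image"][175:260,200:310,::-1];cv2.imwrite("pics/n2.png",cv2.resize(im,None,fx=6,fy=6,interpolation=cv2.INTER_CUBIC))
E
```

```text
t13.72 pos [0.4716 0.0404 0.0477] rot [ 3.1414e+00 -2.6000e-03 -2.8100e+00] q [-0.08  0.08  2.06 -0.    1.   -1.98] F [-17.7  -0.6  30.5] M [-0.2   2.67 -0.03] w 0.0396 g 53.5
```

View pics/n2.png

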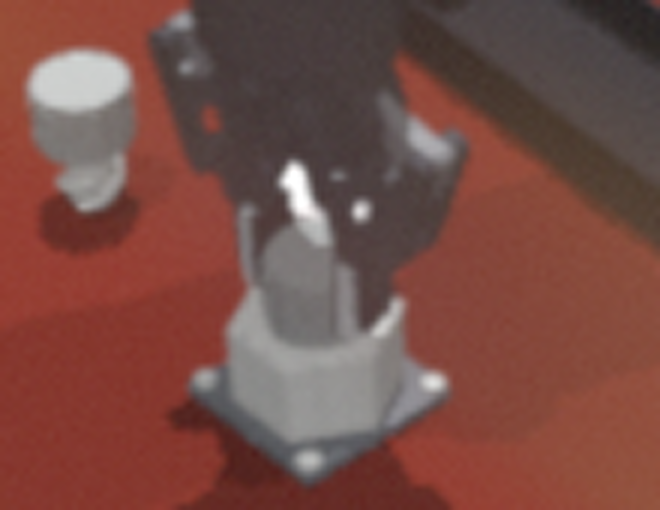

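The crop shows the knob's underside on the nut face at crop (310,345), with no gap. The force also rose against a hard stop at the expected height, so screw 1 is home. I'll unscrew it clockwise while lifting.

Emit:
play_rows(steps=[[0,0,-0.09,0,0,0,1],[0,0,-0.1,0,0,1,1],[0,0,-0.11,0,0,2,1],[0,0,-0.12,0,0,3,1],[0,0,-0.13,0,0,4,1],[0,0,-0.14,0,0,5,1],[0,0,-0.15,0,0,6,1],[0,0,-0.16,0,0,7,1],[0,0,-0.17,0,0,8,1],[0,0,-0.18,0,0,9,1],[0,0,-0.19,0,0,10,1],[0,0,-0.2,0,0,11,1],[0,0,-0.21,0,0,12,1],[0,0,-0.23,0,0,13,1],[0,0,-0.25,0,0,14,1],[0,0,-0.27,0,0,15,1],[0,0,-0.28,0,0,16,1],[0,0,-0.29,0,0,17,1],[0,0,-0.3,0,0,18,1],[0,0,-0.3,0,0,18,1]])

```text
t: 15.43
ee_pos: [0.4715, 0.0418, 0.0566]
ee_rot: [-3.141, -0.003, 1.897]
contact_force: [-2.4, 6.4, -0.4]
width: 0.0395
grip_force: 52.5
```

Emit:
play_rows(steps=[[0,0,-0.1,0,0,0,1],[0,0,-0.25,0,0,0,1],[0,0,-0.5,0,0,0,1],[0,0,-0.9,0,0,0,1],[0,0,-1.5,0,0,0,1],[0,0,-1.7,0,0,0,1],[0,0,-1.7,0,0,0,1],[0,0,-1.7,0,0,0,1],[0,0,-1.7,0,0,0,1],[0,0,-1.7,0,0,0,1]])

```text
t: 16.27
ee_pos: [0.4712, 0.0405, 0.124]
ee_rot: [-3.14, -0.001, 1.901]
contact_force: [-0.2, 0.1, -2.3]
width: 0.0396
grip_force: 54.3
```

```bash
python3 - <<'E'
from h import *
o=state();t=bot.grab_frame("top")
for r in trays(t): print(r)
yaw=1.571+np.radians(6.3)   # tool y along tray x
for z in (.125,.0425): print(goal([.660,.170,z],np.pi/2+.11))
E
```

```text
t16.27 pos [0.4712 0.0405 0.124 ] rot [-3.1396e+00 -7.0000e-04  1.9009e+00] q [-0.08 -0.04  2.01 -0.    1.17 -0.41] F [-0.2  0.1 -2.3] M [-0.03 -0.01 -0.  ] w 0.0396 g 54.3
(array([ 630.5, -184.1]), array([270.2,  89.5]), np.float32(-9.9), array([ 625.4, -213.6]))
(array([659.6, 169.5]), array([ 90.3, 269.8]), np.float32(6.2), array([662.8, 139.7]))
[ 1.532  5.514 -0.036 -0.025 -0.007  2.522]
[ 1.53   5.518  2.026 -0.025 -0.007  2.522]
```

```bash
python3 - <<'E'
from h import *
for z in (.125,.042): print(goal([.657,.194,z],np.pi/2+.11))
E
```

```text
[ 2.124  5.637 -0.036 -0.025 -0.007  2.522]
[ 2.122  5.642  2.039 -0.025 -0.007  2.522]
```

Emit:
play_rows(steps=[[0.35,0.9,0,0,0,0.5,1],[0.7,1.8,0,0,0,1,1],[1.05,2.7,0,0,0,1.5,1],[1.4,3.7,0,0,0,2,1],[1.75,4.7,0,0,0,2.5,1],[2.12,5.64,0,0,0,2.5,1],[2.12,5.64,0,0,0,2.5,1],[2.12,5.64,0,0,0,2.5,1],[2.12,5.64,0,0,0,2.5,1],[2.12,5.64,0,0,0,2.5,1],[2.12,5.64,0.8,0,0,2.5,1],[2.12,5.64,1.5,0,0,2.5,1],[2.12,5.64,1.75,0,0,2.5,1],[2.12,5.64,1.75,0,0,2.5,1],[2.12,5.64,1.75,0,0,2.5,1],[2.12,5.64,1.75,0,0,2.5,1]])

```text
t: 17.65
ee_pos: [0.6594, 0.1938, 0.0577]
ee_rot: [3.138, -0.0, 1.682]
contact_force: [0.2, 0.1, -0.9]
width: 0.0397
grip_force: 54.4
```

```bash
python3 - <<'E'
from h import *
o=state();print(goal([.657,.194,.042],np.pi/2+.11))
E
```

```text
t17.65 pos [0.6594 0.1938 0.0577] rot [ 3.1383e+00 -2.0000e-04  1.6823e+00] q [ 0.17  0.52  1.48 -0.    1.14  0.06] F [ 0.2  0.1 -0.9] M [0.01 0.   0.01] w 0.0397 g 54.4
[ 0.011 -0.06   0.392  0.037 -0.002  0.017]
```

Lower, release, then rise clear.

Emit:
play_rows(steps=[[0,-0.06,0.2,0,0,0,1],[0,-0.06,0.35,0,0,0,1],[0,-0.06,0.4,0,0,0,1],[0,-0.06,0.4,0,0,0,1],[0,-0.06,0.4,0,0,0,1],[0,-0.06,0.4,0,0,0,0.3],[0,-0.06,0.4,0,0,0,0],[0,-0.06,0.4,0,0,0,-0.5],[0,-0.06,0.4,0,0,0,-1],[0,-0.06,0.4,0,0,0,-1],[0,-0.06,0.4,0,0,0,-1],[0,-0.06,0.1,0,0,0,-1],[0,-0.06,-0.5,0,0,0,-1],[0,-0.06,-1.3,0,0,0,-1],[0,-0.06,-2,0,0,0,-1],[0,-0.06,-2,0,0,0,-1],[0,-0.06,-2,0,0,0,-1],[0,-0.06,-2,0,0,0,-1]])

```text
t: 19.15
ee_pos: [0.6556, 0.1936, 0.1357]
ee_rot: [3.141, -0.0, 1.683]
contact_force: [0.4, 0.3, 0.2]
width: 0.085
grip_force: 0.0
```

```bash
python3 - <<'E'
from h import *
o=state();yaw=4.17-.17
# next screw
t=bot.grab_frame("top");im=t["image"];hsv=cv2.cvtColor(im,cv2.COLOR_RGB2HSV);g=(hsv[...,1]<45)&(im.max(2)>90)
for c in blobs(g,150):
    p=cen(c)
    if p[1]>200 and p[0]>100: print(p.round(1),onz(t,p,.061).round(4))
for y in (yaw,yaw-np.pi,yaw-2*np.pi): print(y,goal([.4497,.2008,.13],y))
s=bot.grab_frame("side");im=s["image"][110:250,150:320,::-1];cv2.imwrite("pics/tr1.png",cv2.resize(im,None,fx=4,fy=4,interpolation=cv2.INTER_CUBIC))
E
```

```text
t19.15 pos [0.6556 0.1936 0.1357] rot [ 3.1412 -0.      1.6827] q [ 0.17  0.43  1.44 -0.    1.26  0.06] F [0.4 0.3 0.2] M [-0.03 -0.01 -0.01] w 0.085 g 0.0
[392.3 250.1] [ 0.4681 -0.2166]
[267.7 248.8] [0.4695 0.0433]
[227.5 221.4] [0.526  0.1273]
4.0 [ 7.5400e-01 -5.0790e+00  1.2000e-01 -1.1000e-02 -2.0000e-02 -2.6555e+01]
0.8584073464102069 [ 7.540e-01 -5.079e+00  1.200e-01 -1.600e-02  9.000e-03  9.445e+00]
-2.2831853071795862 [ 7.5400e-01 -5.0790e+00  1.2000e-01 -1.1000e-02 -2.0000e-02 -2.6555e+01]
```

View pics/tr1.png

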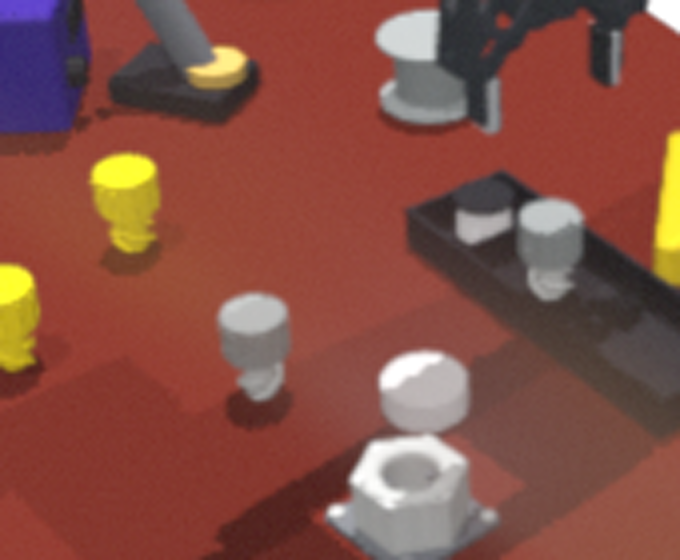

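Screw 1 stands in the left tray at crop (550,240). The next grey screw is at crop (254,312).

Emit:
play_rows(steps=[[0.13,-1,0,0,0,1.4,-1],[0.26,-2,0,0,0,2.8,-1],[0.4,-3,0,0,0,4.2,-1],[0.55,-4,0,0,0,5.6,-1],[0.74,-5.04,0,0,0,7,-1],[0.74,-5.04,0.3,0,0,8.4,-1],[0.74,-5.04,0.8,0,0,9.45,-1],[0.74,-5.04,1,0,0,9.45,-1],[0.74,-5.04,1,0,0,9.45,-1],[0.74,-5.04,1,0,0,9.45,-1],[0.74,-5.04,1,0,0,9.45,-1],[0.74,-5.04,1,0,0,9.45,-1],[0.74,-5.04,1,0,0,9.45,-1],[0.74,-5.04,1,0,0,9.45,-1]])

```text
t: 20.42
ee_pos: [0.4526, 0.2006, 0.0958]
ee_rot: [3.141, -0.001, 0.858]
contact_force: [0.2, 0.1, 0.4]
width: 0.0858
grip_force: 0.0
```

```bash
python3 - <<'E'
from h import *
o=state();print(goal([.4513,.2005,.0365],.8584))
E
```

```text
t20.42 pos [0.4526 0.2006 0.0958] rot [ 3.1411e+00 -7.0000e-04  8.5830e-01] q [ 0.26  0.05  1.98 -0.    1.1   0.97] F [0.2 0.1 0.4] M [-0.04 -0.05 -0.  ] w 0.0858 g 0.0
[-2.400e-02 -2.400e-02  1.481e+00  6.000e-03 -8.000e-03 -1.000e-03]
```

Emit:
play_rows(steps=[[-0.02,-0.02,0.5,0,0,0,-1],[-0.02,-0.02,1,0,0,0,-1],[-0.02,-0.02,1.4,0,0,0,-1],[-0.02,-0.02,1.48,0,0,0,-1],[-0.02,-0.02,1.48,0,0,0,-1],[-0.02,-0.02,1.48,0,0,0,-1],[-0.02,-0.02,1.48,0,0,0,1],[-0.02,-0.02,1.48,0,0,0,1],[-0.02,-0.02,1.48,0,0,0,1],[-0.02,-0.02,1.48,0,0,0,1],[-0.02,-0.02,1.48,0,0,0,1],[-0.02,-0.02,1.48,0,0,0,1],[-0.02,-0.02,1.48,0,0,0,1],[-0.02,-0.02,1.48,0,0,0,1],[-0.02,-0.02,1.2,0,0,0,1],[-0.02,-0.02,0.2,0,0,0,1],[-0.02,-0.02,-0.75,0,0,0,1],[-0.02,-0.02,-0.75,0,0,0,1],[-0.02,-0.02,-0.75,0,0,0,1],[-0.02,-0.02,-0.75,0,0,0,1]], newtons=50)

```text
t: 22.08
ee_pos: [0.4507, 0.2004, 0.1254]
ee_rot: [3.141, -0.0, 0.858]
contact_force: [-0.1, -0.5, -2.3]
width: 0.0395
grip_force: 50.7
```

```bash
python3 - <<'E'
from h import *
o=state();print(goal([.4718,.0408,.125],.8584))
E
```

```text
t22.08 pos [0.4507 0.2004 0.1254] rot [ 3.1414e+00 -2.0000e-04  8.5800e-01] q [ 0.26  0.01  1.97 -0.    1.17  0.97] F [-0.1 -0.5 -2.3] M [ 0.05  0.   -0.  ] w 0.0395 g 50.7
[-2.673e+00  3.008e+00  1.000e-02  2.000e-03 -2.000e-03 -4.000e-03]
```

Emit:
play_rows(steps=[[-0.7,0.75,0,0,0,0,1],[-1.4,1.5,0,0,0,0,1],[-2,2.3,0,0,0,0,1],[-2.67,3.01,0,0,0,0,1],[-2.67,3.01,0,0,0,0,1],[-2.67,3.01,0,0,0,0,1],[-2.67,3.01,0,0,0,0,1],[-2.67,3.01,0,0,0,0,1],[-2.67,3.01,0,0,0,0,1],[-2.67,3.01,0,0,0,0,1]])

```text
t: 22.92
ee_pos: [0.4718, 0.0422, 0.1249]
ee_rot: [-3.141, 0.0, 0.86]
contact_force: [0.0, 1.0, -1.0]
width: 0.0395
grip_force: 50.9
```

```bash
python3 - <<'E'
from h import *
o=state();print(goal([.4718,.0408,.07],.8584))
s=bot.grab_frame("side");p=proj(s,o["ee_pos"]);u,v=p.astype(int);print(p)
im=s["image"];hsv=cv2.cvtColor(im,cv2.COLOR_RGB2HSV);r=im[v-20:v+12,u-40:u+40].max(2)
for y in (-16,-10,-6): print((im[v+y,u-20:u+20].mean(1)).astype(int))
E
```

```text
t22.92 pos [0.4718 0.0422 0.1249] rot [-3.1409e+00  3.0000e-04  8.6020e-01] q [-0.08 -0.04  2.01  0.    1.17  0.63] F [ 0.  1. -1.] M [0.03 0.01 0.02] w 0.0395 g 50.9
[-0.025  0.024  1.373 -0.008  0.004  0.02 ]
[250.10494849 197.18335971]
[83 75 70 66 65 67 64 65 65 63 64 74 85 92 93 94 92 93 94 93 95 95 95 95
 93 94 94 85 71 72 68 70 71 70 70 69 71 69 70 69]
[ 93  94  91  85  74  73 111 137 125  90  71  97 122 138 160 158 162 155
 138 139 159 157 164 175 177 178 182 173 143 136 135 109  82  74  71  75
  91  94  96  95]
[ 95  95  94  92  84  72  98 134 136 107  82 104 120 123 127 128 139 148
 148 149 139 135 131 129 129 127 127 126 115 133 145 125  91  76  74  75
  90  98  97 100]
```

Go down into the mouth, then on to contact.

Emit:
play_rows(steps=[[-0.02,0.02,0.4,0,0,0,1],[-0.02,0.02,0.7,0,0,0,1],[-0.02,0.02,0.85,0,0,0,1],[-0.02,0.02,1,0,0,0,1],[-0.02,0.02,1.13,0,0,0,1],[-0.02,0.02,1.25,0,0,0,1],[-0.02,0.02,1.37,0,0,0,1],[-0.02,0.02,1.37,0,0,0,1],[-0.02,0.02,1.37,0,0,0,1],[-0.02,0.02,1.37,0,0,0,1],[-0.02,0.02,1.37,0,0,0,1]])

```text
t: 23.88
ee_pos: [0.4726, 0.0397, 0.0709]
ee_rot: [3.141, -0.0, 0.858]
contact_force: [0.5, 0.3, -1.1]
width: 0.0395
grip_force: 50.9
```

Emit:
play_rows(steps=[[0,0,0.06,0,0,0,1],[0,0,0.12,0,0,0,1],[0,0,0.16,0,0,0,1],[0,0,0.2,0,0,0,1],[0,0,0.2,0,0,0,1],[0,0,0.2,0,0,0,1]])

```text
t: 24.38
ee_pos: [0.4727, 0.0401, 0.063]
ee_rot: [3.141, -0.001, 0.858]
contact_force: [-0.1, 1.5, 3.5]
width: 0.0397
grip_force: 51.6
```

Emit:
play_rows(steps=[[0,0,0.04,0,0,0,1],[0,0,0.04,0,0,0,1],[0,0,0.04,0,0,0,1],[0,0,0.04,0,0,0,1]])

```text
t: 24.72
ee_pos: [0.4733, 0.0403, 0.0625]
ee_rot: [3.141, -0.002, 0.858]
contact_force: [-2.9, 4.6, 12.6]
width: 0.0395
grip_force: 52.7
```

Emit:
play_rows(steps=[[0,0,0,0,0,1,1],[0,0,0,0,0,2,1],[0,0,0,0,0,3,1],[0,0,0,0,0,4,1],[0,0,0,0,0,4,1],[0,0,0,0,0,4,1]])

```text
t: 25.22
ee_pos: [0.4728, 0.0406, 0.0613]
ee_rot: [-3.141, -0.002, 0.511]
contact_force: [-0.2, 5.5, 4.9]
width: 0.0396
grip_force: 51.6
```

The force fell and it sank, so screw 2 is right-hand. I'll lift it, turn back 62°, reinsert deeper, and run it home clockwise.

Emit:
play_rows(steps=[[0,0,-0.1,0,0,0,1],[0,0,-0.26,0,0,0,1],[0,0,-0.26,0,0,-1.4,1],[0,0,-0.26,0,0,-2.8,1],[0,0,-0.26,0,0,-4.2,1],[0,0,-0.26,0,0,-5.6,1],[0,0,-0.26,0,0,-7,1],[0,0,-0.26,0,0,-8.4,1],[0,0,-0.26,0,0,-9.8,1],[0,0,-0.26,0,0,-11.2,1],[0,0,-0.26,0,0,-12.4,1],[0,0,-0.26,0,0,-12.4,1],[0,0,-0.15,0,0,-12.4,1],[0,0,-0.05,0,0,-12.4,1],[0,0,0.05,0,0,-12.4,1],[0,0,0.12,0,0,-12.4,1],[0,0,0.17,0,0,-12.4,1],[0,0,0.17,0,0,-12.4,1],[0,0,0.17,0,0,-12.4,1]])

```text
t: 26.8
ee_pos: [0.4732, 0.0404, 0.0551]
ee_rot: [3.14, -0.001, 1.589]
contact_force: [-1.5, 5.2, 8.7]
width: 0.0397
grip_force: 52.2
```

Emit:
play_rows(steps=[[0,0,0.013,0,0,1,1],[0,0,0.026,0,0,2,1],[0,0,0.04,0,0,3,1],[0,0,0.052,0,0,4,1],[0,0,0.065,0,0,5,1],[0,0,0.078,0,0,6,1],[0,0,0.09,0,0,7,1],[0,0,0.104,0,0,8,1],[0,0,0.117,0,0,9,1],[0,0,0.13,0,0,10,1],[0,0,0.143,0,0,11,1],[0,0,0.156,0,0,12,1],[0,0,0.17,0,0,13,1],[0,0,0.18,0,0,14,1],[0,0,0.195,0,0,15,1],[0,0,0.21,0,0,16,1],[0,0,0.22,0,0,17,1],[0,0,0.23,0,0,18,1],[0,0,0.23,0,0,18,1],[0,0,0.23,0,0,18,1]])

```text
t: 28.47
ee_pos: [0.4737, 0.0414, 0.0483]
ee_rot: [-3.139, -0.002, 0.018]
contact_force: [-9.8, 11.0, 31.1]
width: 0.0394
grip_force: 53.4
```

```bash
python3 - <<'E'
from h import *
o=state()
s=bot.grab_frame("side");im=s["image"][175:260,200:310,::-1];cv2.imwrite("pics/n3.png",cv2.resize(im,None,fx=6,fy=6,interpolation=cv2.INTER_CUBIC))
E
```

```text
t28.47 pos [0.4737 0.0414 0.0483] rot [-3.1395e+00 -1.9000e-03  1.8400e-02] q [-0.08  0.09  2.05  0.    1.    1.47] F [-9.8 11.  31.1] M [1.36 1.87 0.04] w 0.0394 g 53.4
```

View pics/n3.png

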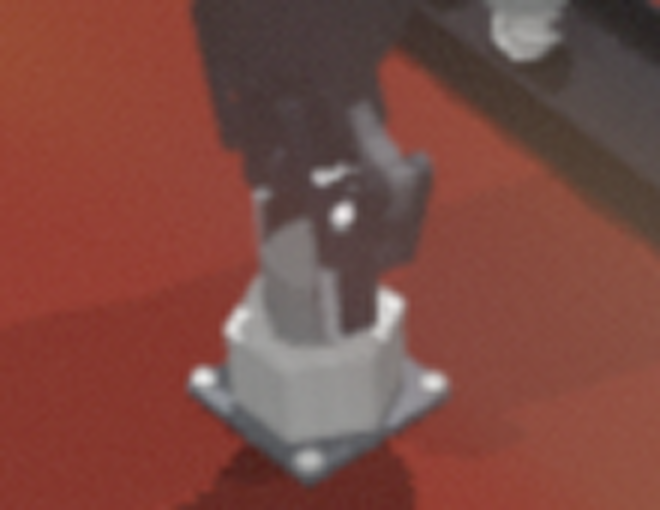

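The picture matches screw 1's home state: the knob is down on the face at crop (300,340). I'll turn slightly further to be sure, then unscrew.

Emit:
play_rows(steps=[[0,0,0,0,0,1.2,1],[0,0,0,0,0,2.4,1],[0,0,0,0,0,3,1],[0,0,0,0,0,3,1],[0,0,0,0,0,3,1]])

```text
t: 28.93
ee_pos: [0.4736, 0.0414, 0.0482]
ee_rot: [-3.139, -0.001, -0.243]
contact_force: [-11.2, 10.6, 31.6]
width: 0.0395
grip_force: 53.4
```

Emit:
play_rows(steps=[[0,0,-0.09,0,0,0,1],[0,0,-0.1,0,0,-1.2,1],[0,0,-0.11,0,0,-2.4,1],[0,0,-0.12,0,0,-3.6,1],[0,0,-0.13,0,0,-4.8,1],[0,0,-0.14,0,0,-6,1],[0,0,-0.15,0,0,-7.2,1],[0,0,-0.16,0,0,-8.4,1],[0,0,-0.17,0,0,-9.6,1],[0,0,-0.18,0,0,-10.8,1],[0,0,-0.19,0,0,-12,1],[0,0,-0.2,0,0,-13.2,1],[0,0,-0.21,0,0,-14.4,1],[0,0,-0.23,0,0,-15.6,1],[0,0,-0.25,0,0,-16.8,1],[0,0,-0.27,0,0,-18,1],[0,0,-0.28,0,0,-19,1],[0,0,-0.29,0,0,-20,1],[0,0,-0.3,0,0,-21,1],[0,0,-0.3,0,0,-21,1]])

```text
t: 30.6
ee_pos: [0.4724, 0.0404, 0.0564]
ee_rot: [3.141, -0.001, 1.593]
contact_force: [3.2, 5.3, -2.8]
width: 0.0395
grip_force: 53.9
```

Emit:
play_rows(steps=[[0,0,-0.1,0,0,0,1],[0,0,-0.25,0,0,0,1],[0,0,-0.5,0,0,0,1],[0,0,-0.9,0,0,0,1],[0,0,-1.5,0,0,0,1],[0,0,-1.9,0,0,0,1],[0,0,-1.9,0,0,0,1],[0,0,-1.9,0,0,0,1],[0,0,-1.9,0,0,0,1],[0,0,-1.9,0,0,0,1]])

```text
t: 31.43
ee_pos: [0.471, 0.0397, 0.1313]
ee_rot: [-3.139, -0.0, 1.591]
contact_force: [-0.1, 0.3, -1.2]
width: 0.0393
grip_force: 54.2
```

```bash
python3 - <<'E'
from h import *
o=state();t=bot.grab_frame("top")
for r in trays(t):
    print(r);a=np.radians(r[2])
    if r[3][1]<0:
        for d in (55,0,-55):
            p=r[3]/1000+d/1000*np.array([-np.sin(a),np.cos(a)]);print(d,p,goal([*p,.13],np.pi/2+a))
E
```

```text
t31.43 pos [0.471  0.0397 0.1313] rot [-3.1388 -0.      1.5907] q [-0.08 -0.05  2.01 -0.    1.18 -0.1 ] F [-0.1  0.3 -1.2] M [ 0.03  0.06 -0.01] w 0.0393 g 54.2
(array([ 617. , -165.4]), array([269.9,  89.3]), np.float32(-10.0), array([ 611.8, -195. ]))
55 [ 0.62135065 -0.14083558] [-4.589e+00  3.666e+00  2.200e-02 -3.300e-02  2.000e-03  2.229e+00]
0 [ 0.6118 -0.195 ] [-5.938e+00  3.400e+00  2.300e-02 -3.300e-02  2.000e-03  2.229e+00]
-55 [ 0.60224935 -0.24916442] [-7.287e+00  3.134e+00  2.400e-02 -3.300e-02  2.000e-03  2.229e+00]
(array([659.6, 169.5]), array([ 90.2, 269.7]), np.float32(6.2), array([662.9, 139.6]))
```

The right tray has been knocked by about (-13, +19) mm. I'll place screw 2 using the new tray pose.

Emit:
play_rows(steps=[[-0.8,0.5,0,0,0,0.4,1],[-1.6,1,0,0,0,0.8,1],[-2.4,1.4,0,0,0,1.2,1],[-3.3,1.9,0,0,0,1.6,1],[-4.2,2.4,0,0,0,2,1],[-5.1,2.9,0,0,0,2.2,1],[-5.94,3.4,0,0,0,2.23,1],[-5.94,3.4,0,0,0,2.23,1],[-5.94,3.4,0,0,0,2.23,1],[-5.94,3.4,0,0,0,2.23,1],[-5.94,3.4,0,0,0,2.23,1],[-5.94,3.4,0.8,0,0,2.23,1],[-5.94,3.4,1.5,0,0,2.23,1],[-5.94,3.4,1.8,0,0,2.23,1],[-5.94,3.4,1.8,0,0,2.23,1],[-5.94,3.4,1.8,0,0,2.23,1],[-5.94,3.4,1.8,0,0,2.23,1],[-5.94,3.4,1.8,0,0,2.23,1]])

```text
t: 32.98
ee_pos: [0.6146, -0.1954, 0.0633]
ee_rot: [3.138, 0.001, 1.397]
contact_force: [-0.2, 1.3, -0.8]
width: 0.0398
grip_force: 54.2
```

```bash
python3 - <<'E'
from h import *
o=state();t=bot.grab_frame("top")
for r in trays(t): print(r)
print(goal([.6118,-.195,.0425],np.pi/2-np.radians(10)))
E
```

```text
t32.98 pos [ 0.6146 -0.1954  0.0633] rot [3.1379e+00 1.0000e-03 1.3968e+00] q [-0.43  0.43  1.6   0.    1.11 -0.26] F [-0.2  1.3 -0.8] M [-0.06  0.01 -0.01] w 0.0398 g 54.2
(array([659.6, 169.4]), array([ 90.2, 270. ]), np.float32(6.2), array([662.8, 139.6]))
[ 0.002 -0.07   0.517  0.041  0.011  0.004]
```

Emit:
play_rows(steps=[[0,-0.04,0.2,0,0,0,1],[0,-0.04,0.35,0,0,0,1],[0,-0.04,0.46,0,0,0,1],[0,-0.04,0.46,0,0,0,1],[0,-0.04,0.46,0,0,0,1],[0,-0.04,0.46,0,0,0,0.3],[0,-0.04,0.46,0,0,0,0],[0,-0.04,0.46,0,0,0,-0.5],[0,-0.04,0.46,0,0,0,-1],[0,-0.04,0.46,0,0,0,-1],[0,-0.04,0.46,0,0,0,-1],[0,-0.04,0.2,0,0,0,-1],[0,-0.04,-0.5,0,0,0,-1],[0,-0.04,-1.3,0,0,0,-1],[0,-0.04,-1.8,0,0,0,-1],[0,-0.04,-1.8,0,0,0,-1],[0,-0.04,-1.8,0,0,0,-1],[0,-0.04,-1.8,0,0,0,-1]])

```text
t: 34.53
ee_pos: [0.6111, -0.1945, 0.1326]
ee_rot: [-3.141, -0.0, 1.396]
contact_force: [0.3, 0.8, -0.4]
width: 0.0855
grip_force: 0.0
```

```bash
python3 - <<'E'
from h import *
o=state()
t=bot.grab_frame("top");im=t["image"];hsv=cv2.cvtColor(im,cv2.COLOR_RGB2HSV);g=(hsv[...,1]<45)&(im.max(2)>90)
for c in blobs(g,150):
    p=cen(c)
    if p[1]>200 and p[0]>100: print(p.round(1),onz(t,p,.061).round(4))
s=bot.grab_frame("side");im=s["image"][180:330,230:430,::-1];cv2.imwrite("pics/tr2.png",cv2.resize(im,None,fx=4,fy=4,interpolation=cv2.INTER_CUBIC))
print(proj(s,[.4683,-.2168,.061]))
print(goal([.4693,-.2172,.13],.8584))
E
```

```text
t34.53 pos [ 0.6111 -0.1945  0.1326] rot [-3.1410e+00 -1.0000e-04  1.3964e+00] q [-0.43  0.34  1.57  0.    1.23 -0.26] F [ 0.3  0.8 -0.4] M [-0.03  0.02 -0.05] w 0.0855 g 0.0
[266.6 247.6] [0.4718 0.0456]
[225.9 221.4] [0.5259 0.1306]
[316.12688982 296.35403341]
[-1.177e+00 -3.373e+00  3.900e-02 -3.400e-02  1.000e-03  6.165e+00]
```

View pics/tr2.png

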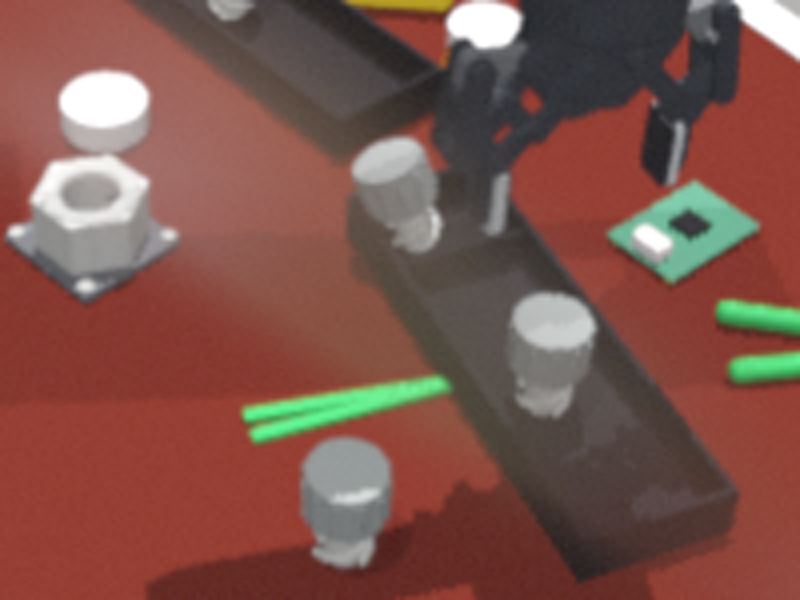

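The crop shows screw 2 standing in the right tray at (550,340). The sample is leaning in its cell at (400,195) after the knock but is still inside it, so I'll leave it. The last screw is at (347,468).

Emit:
play_rows(steps=[[-0.3,-0.8,0,0,0,1.4,-1],[-0.6,-1.7,0,0,0,2.8,-1],[-0.9,-2.6,0,0,0,4.2,-1],[-1.18,-3.38,0,0,0,5.6,-1],[-1.18,-3.38,0.3,0,0,6.17,-1],[-1.18,-3.38,0.8,0,0,6.17,-1],[-1.18,-3.38,1,0,0,6.17,-1],[-1.18,-3.38,1,0,0,6.17,-1],[-1.18,-3.38,1,0,0,6.17,-1],[-1.18,-3.38,1,0,0,6.17,-1],[-1.18,-3.38,1,0,0,6.17,-1],[-1.18,-3.38,1,0,0,6.17,-1],[-1.18,-3.38,1,0,0,6.17,-1]])

```text
t: 35.72
ee_pos: [0.4707, -0.2179, 0.0935]
ee_rot: [3.141, -0.0, 0.858]
contact_force: [0.7, -0.2, 0.0]
width: 0.0852
grip_force: 0.0
```

```bash
python3 - <<'E'
from h import *
o=state();print(goal([.469,-.2174,.0365],.8584))
E
```

```text
t35.72 pos [ 0.4707 -0.2179  0.0935] rot [ 3.1405e+00 -1.0000e-04  8.5840e-01] q [-0.59  0.11  1.92 -0.    1.1   0.13] F [ 0.7 -0.2  0. ] M [-0.02  0.03  0.04] w 0.0852 g 0.0
[-1.700e-02 -4.200e-02  1.425e+00  1.200e-02 -1.000e-03 -0.000e+00]
```

Emit:
play_rows(steps=[[-0.01,-0.03,0.5,0,0,0,-1],[-0.01,-0.03,1,0,0,0,-1],[-0.01,-0.03,1.35,0,0,0,-1],[-0.01,-0.03,1.43,0,0,0,-1],[-0.01,-0.03,1.43,0,0,0,-1],[-0.01,-0.03,1.43,0,0,0,-1],[-0.01,-0.03,1.43,0,0,0,1],[-0.01,-0.03,1.43,0,0,0,1],[-0.01,-0.03,1.43,0,0,0,1],[-0.01,-0.03,1.43,0,0,0,1],[-0.01,-0.03,1.43,0,0,0,1],[-0.01,-0.03,1.43,0,0,0,1],[-0.01,-0.03,1.43,0,0,0,1],[-0.01,-0.03,1.43,0,0,0,1],[-0.01,-0.03,1.2,0,0,0,1],[-0.01,-0.03,0.2,0,0,0,1],[-0.01,-0.03,-0.8,0,0,0,1],[-0.01,-0.03,-0.8,0,0,0,1],[-0.01,-0.03,-0.8,0,0,0,1],[-0.01,-0.03,-0.8,0,0,0,1]], newtons=50)

```text
t: 37.38
ee_pos: [0.4687, -0.2172, 0.1249]
ee_rot: [3.141, 0.0, 0.858]
contact_force: [-0.1, 0.5, -1.2]
width: 0.0397
grip_force: 50.8
```

```bash
python3 - <<'E'
from h import *
o=state();print(goal([.4718,.0408,.125],.8584))
E
```

```text
t37.38 pos [ 0.4687 -0.2172  0.1249] rot [3.1414 0.     0.858 ] q [-0.59  0.07  1.91 -0.    1.17  0.13] F [-0.1  0.5 -1.2] M [-0.02  0.06 -0.02] w 0.0397 g 50.8
[ 4.929e+00 -4.159e+00 -3.000e-03  3.000e-03  0.000e+00 -4.000e-03]
```

Emit:
play_rows(steps=[[0.75,-0.6,0,0,0,0,1],[1.5,-1.25,0,0,0,0,1],[2.3,-1.9,0,0,0,0,1],[3.1,-2.6,0,0,0,0,1],[3.9,-3.3,0,0,0,0,1],[4.93,-4.16,0,0,0,0,1],[4.93,-4.16,0,0,0,0,1],[4.93,-4.16,0,0,0,0,1],[4.93,-4.16,0,0,0,0,1],[4.93,-4.16,0,0,0,0,1],[4.93,-4.16,0,0,0,0,1],[4.93,-4.16,0,0,0,0,1],[4.93,-4.16,0,0,0,0,1],[4.93,-4.16,0,0,0,0,1],[4.93,-4.16,0,0,0,0,1]])

```text
t: 38.63
ee_pos: [0.4721, 0.0402, 0.1249]
ee_rot: [3.142, -0.0, 0.857]
contact_force: [0.2, 0.6, -0.9]
width: 0.0396
grip_force: 51.0
```

```bash
python3 - <<'E'
from h import *
o=state();print(goal([.4720,.0408,.07],.8584))
s=bot.grab_frame("side");im=s["image"][156:256,184:314,::-1];cv2.imwrite("pics/n4.png",cv2.resize(im,None,fx=6,fy=6,interpolation=cv2.INTER_CUBIC))
E
```

```text
t38.63 pos [0.4721 0.0402 0.1249] rot [ 3.1415 -0.      0.857 ] q [-0.08 -0.04  2.01 -0.    1.17  0.63] F [ 0.2  0.6 -0.9] M [ 0.01  0.02 -0.  ] w 0.0396 g 51.0
[ 1.000e-02 -1.200e-02  1.372e+00  1.000e-03 -0.000e+00 -1.600e-02]
```

View pics/n4.png

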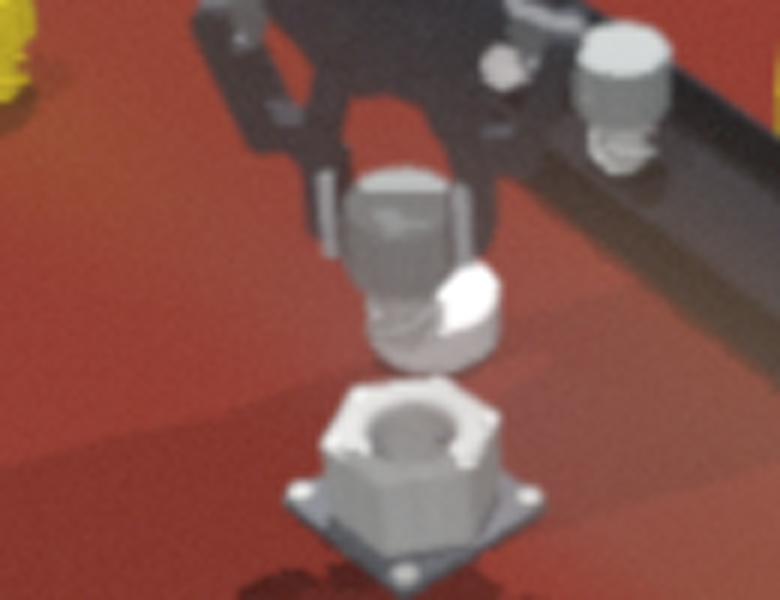

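The screw hangs straight above the bore, with the knob at crop (400,235) and the bore at (410,432). I'll insert it.

Emit:
play_rows(steps=[[0,0,0.4,0,0,0,1],[0,0,0.7,0,0,0,1],[0,0,0.85,0,0,0,1],[0,0,1,0,0,0,1],[0,0,1.13,0,0,0,1],[0,0,1.25,0,0,0,1],[0,0,1.37,0,0,0,1],[0,0,1.37,0,0,0,1],[0,0,1.37,0,0,0,1],[0,0,1.37,0,0,0,1]])

```text
t: 39.52
ee_pos: [0.4723, 0.0407, 0.0703]
ee_rot: [3.141, -0.0, 0.858]
contact_force: [-0.3, -0.2, -0.5]
width: 0.0395
grip_force: 51.0
```

Emit:
play_rows(steps=[[0,0,0.06,0,0,0,1],[0,0,0.12,0,0,0,1],[0,0,0.16,0,0,0,1],[0,0,0.22,0,0,0,1],[0,0,0.22,0,0,0,1],[0,0,0.22,0,0,0,1]])

```text
t: 40.02
ee_pos: [0.4722, 0.0409, 0.0611]
ee_rot: [3.142, -0.001, 0.858]
contact_force: [2.1, 1.0, -4.0]
width: 0.0395
grip_force: 50.9
```

Emit:
play_rows(steps=[[0,0,0.05,0,0,0,1],[0,0,0.1,0,0,0,1],[0,0,0.12,0,0,0,1],[0,0,0.12,0,0,0,1],[0,0,0.12,0,0,0,1]])

```text
t: 40.43
ee_pos: [0.4723, 0.041, 0.0565]
ee_rot: [3.141, -0.001, 0.858]
contact_force: [2.8, 4.2, -0.0]
width: 0.0396
grip_force: 51.0
```

Emit:
play_rows(steps=[[0,0,0.05,0,0,0,1],[0,0,0.09,0,0,0,1],[0,0,0.09,0,0,0,1],[0,0,0.09,0,0,0,1]])

```text
t: 40.77
ee_pos: [0.4732, 0.0414, 0.0551]
ee_rot: [3.141, -0.002, 0.858]
contact_force: [-4.3, 6.5, 18.3]
width: 0.0393
grip_force: 53.1
```

Emit:
play_rows(steps=[[0,0,0,0,0,1,1],[0,0,0,0,0,2,1],[0,0,0,0,0,3,1],[0,0,0,0,0,4,1],[0,0,0,0,0,4,1],[0,0,0,0,0,4,1]])

```text
t: 41.27
ee_pos: [0.473, 0.0413, 0.0539]
ee_rot: [3.142, -0.002, 0.508]
contact_force: [0.3, 4.9, 7.3]
width: 0.0394
grip_force: 51.6
```

The force fell again, so screw 3 is right-hand and there is enough wrist range left. I'll run it home.

Emit:
play_rows(steps=[[0,0,0.013,0,0,1,1],[0,0,0.026,0,0,2,1],[0,0,0.04,0,0,3,1],[0,0,0.052,0,0,4,1],[0,0,0.065,0,0,5,1],[0,0,0.078,0,0,6,1],[0,0,0.09,0,0,7,1],[0,0,0.104,0,0,8,1],[0,0,0.117,0,0,9,1],[0,0,0.13,0,0,10,1],[0,0,0.143,0,0,11,1],[0,0,0.156,0,0,12,1],[0,0,0.17,0,0,13,1],[0,0,0.18,0,0,14,1],[0,0,0.2,0,0,15,1],[0,0,0.2,0,0,16,1],[0,0,0.2,0,0,16,1],[0,0,0.2,0,0,16,1]])

```text
t: 42.77
ee_pos: [0.4732, 0.0414, 0.0476]
ee_rot: [-3.14, -0.0, -0.887]
contact_force: [-5.9, 7.9, 22.7]
width: 0.0397
grip_force: 52.9
```

```bash
python3 - <<'E'
from h import *
o=state()
s=bot.grab_frame("side");im=s["image"][175:260,200:310,::-1];cv2.imwrite("pics/n5.png",cv2.resize(im,None,fx=6,fy=6,interpolation=cv2.INTER_CUBIC))
E
```

```text
t42.77 pos [0.4732 0.0414 0.0476] rot [-3.1398e+00 -3.0000e-04 -8.8750e-01] q [-0.08  0.09  2.06  0.    1.    2.38] F [-5.9  7.9 22.7] M [ 0.93  1.34 -0.07] w 0.0397 g 52.9
```

View pics/n5.png

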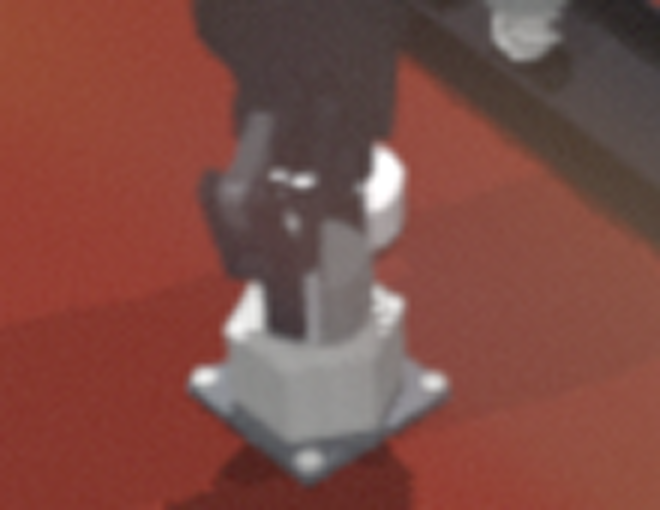

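The knob sits on the face at crop (340,340) with a hard stop at the same height, so it is home. I'll unscrew it and lift it out.

Emit:
play_rows(steps=[[0,0,-0.08,0,0,0,1],[0,0,-0.1,0,0,-1.2,1],[0,0,-0.11,0,0,-2.4,1],[0,0,-0.12,0,0,-3.6,1],[0,0,-0.13,0,0,-4.8,1],[0,0,-0.14,0,0,-6,1],[0,0,-0.15,0,0,-7.2,1],[0,0,-0.16,0,0,-8.4,1],[0,0,-0.17,0,0,-9.6,1],[0,0,-0.18,0,0,-10.8,1],[0,0,-0.19,0,0,-12,1],[0,0,-0.2,0,0,-13.2,1],[0,0,-0.21,0,0,-14.4,1],[0,0,-0.23,0,0,-15.6,1],[0,0,-0.25,0,0,-16.8,1],[0,0,-0.27,0,0,-18,1],[0,0,-0.28,0,0,-19,1],[0,0,-0.29,0,0,-20,1],[0,0,-0.3,0,0,-20,1],[0,0,-0.3,0,0,-20,1]])

```text
t: 44.48
ee_pos: [0.4716, 0.041, 0.0564]
ee_rot: [-3.141, 0.0, 0.856]
contact_force: [1.3, 4.0, -2.9]
width: 0.0393
grip_force: 50.7
```

Emit:
play_rows(steps=[[0,0,-0.1,0,0,0,1],[0,0,-0.25,0,0,0,1],[0,0,-0.5,0,0,0,1],[0,0,-0.9,0,0,0,1],[0,0,-1.5,0,0,0,1],[0,0,-1.9,0,0,0,1],[0,0,-1.9,0,0,0,1],[0,0,-1.9,0,0,0,1],[0,0,-1.9,0,0,0,1],[0,0,-1.9,0,0,0,1]])

```text
t: 45.32
ee_pos: [0.4708, 0.0406, 0.1314]
ee_rot: [-3.14, 0.002, 0.858]
contact_force: [-1.1, 0.1, -0.8]
width: 0.0395
grip_force: 51.5
```

```bash
python3 - <<'E'
from h import *
o=state();t=bot.grab_frame("top")
for r in trays(t):
    print(r);a=np.radians(r[2])
    if r[3][1]<0:
        for d in (0,-60):
            p=r[3]/1000+d/1000*np.array([-np.sin(a),np.cos(a)]);print(d,p,goal([*p,.13],np.pi/2+a))
E
```

```text
t45.32 pos [0.4708 0.0406 0.1314] rot [-3.1396e+00  1.9000e-03  8.5770e-01] q [-0.08 -0.05  2.01 -0.    1.18  0.63] F [-1.1  0.1 -0.8] M [ 0.04 -0.07 -0.01] w 0.0395 g 51.5
(array([ 617. , -165.5]), array([269.9,  89.3]), np.float32(-10.0), array([ 611.7, -195. ]))
0 [ 0.6117 -0.195 ] [-2.152  6.518  0.024 -0.03   0.015 -6.171]
-60 [ 0.60128111 -0.25408846] [-3.439  7.287  0.025 -0.03   0.015 -6.171]
(array([659.5, 169.5]), array([ 90.3, 269.7]), np.float32(6.2), array([662.8, 139.6]))
```

Emit:
play_rows(steps=[[-0.4,0.85,0,0,0,-0.8,1],[-0.8,1.7,0,0,0,-1.6,1],[-1.2,2.55,0,0,0,-2.4,1],[-1.6,3.4,0,0,0,-3.2,1],[-2,4.25,0,0,0,-4,1],[-2.4,5.1,0,0,0,-4.8,1],[-2.8,5.95,0,0,0,-5.6,1],[-3.2,6.8,0,0,0,-6.17,1],[-3.44,7.29,0,0,0,-6.17,1],[-3.44,7.29,0,0,0,-6.17,1],[-3.44,7.29,0,0,0,-6.17,1],[-3.44,7.29,0,0,0,-6.17,1],[-3.44,7.29,0.8,0,0,-6.17,1],[-3.44,7.29,1.5,0,0,-6.17,1],[-3.44,7.29,1.8,0,0,-6.17,1],[-3.44,7.29,1.8,0,0,-6.17,1],[-3.44,7.29,1.8,0,0,-6.17,1],[-3.44,7.29,1.8,0,0,-6.17,1],[-3.44,7.29,1.8,0,0,-6.17,1],[-3.44,7.29,1.8,0,0,-6.17,1]])

```text
t: 47.03
ee_pos: [0.6039, -0.2546, 0.063]
ee_rot: [3.138, 0.001, 1.397]
contact_force: [-0.9, -0.7, -0.7]
width: 0.0396
grip_force: 51.6
```

```bash
python3 - <<'E'
from h import *
o=state();print(goal([.6013,-.2541,.0415],np.pi/2-np.radians(10)))
E
```

```text
t47.03 pos [ 0.6039 -0.2546  0.063 ] rot [3.1385e+00 1.1000e-03 1.3966e+00] q [-0.52  0.45  1.57 -0.    1.12 -0.35] F [-0.9 -0.7 -0.7] M [0.02 0.03 0.  ] w 0.0396 g 51.6
[ 0.002 -0.068  0.538  0.036  0.013  0.004]
```

Emit:
play_rows(steps=[[0,-0.05,0.2,0,0,0,1],[0,-0.05,0.35,0,0,0,1],[0,-0.05,0.48,0,0,0,1],[0,-0.05,0.48,0,0,0,1],[0,-0.05,0.48,0,0,0,1],[0,-0.05,0.48,0,0,0,0.3],[0,-0.05,0.48,0,0,0,0],[0,-0.05,0.48,0,0,0,-0.5],[0,-0.05,0.48,0,0,0,-1],[0,-0.05,0.48,0,0,0,-1],[0,-0.05,0.48,0,0,0,-1],[0,-0.05,0.2,0,0,0,-1],[0,-0.05,-0.5,0,0,0,-1],[0,-0.05,-1.3,0,0,0,-1],[0,-0.05,-2,0,0,0,-1],[0,-0.05,-2.5,0,0,0,-1],[0,3,-3,0,0,0,-1],[0,-2,-3,0,0,0,-1],[0,-4,-3,0,0,0,-1],[0,-4,-3,0,0,0,-1]])

```text
t: 48.7
ee_pos: [0.5182, -0.2394, 0.1737]
ee_rot: [-3.136, -0.002, 1.397]
contact_force: [0.6, -0.1, 1.3]
width: 0.0855
grip_force: 0.0
```

```bash
python3 - <<'E'
from h import *
state()
t=bot.grab_frame("top");s=bot.grab_frame("side")
for r in trays(t): print(r)
cv2.imwrite("pics/f.png",np.hstack([cv2.resize(t["image"][90:290,130:450,::-1],(400,250)),cv2.resize(s["image"][130:330,200:450,::-1],(312,250))]))
E
```

```text
t48.70 pos [ 0.5182 -0.2394  0.1737] rot [-3.1362e+00 -2.1000e-03  1.3973e+00] q [-0.57  0.14  1.72 -0.    1.28 -0.4 ] F [ 0.6 -0.1  1.3] M [-0.   -0.    0.05] w 0.0855 g 0.0
(array([ 612.6, -232.1]), array([164.5, 408.8]), np.float32(3.7), array([ 614.5, -262.1]))
(array([659.7, 169.5]), array([ 90.3, 269.8]), np.float32(6.2), array([663. , 139.7]))
```

View pics/f.png

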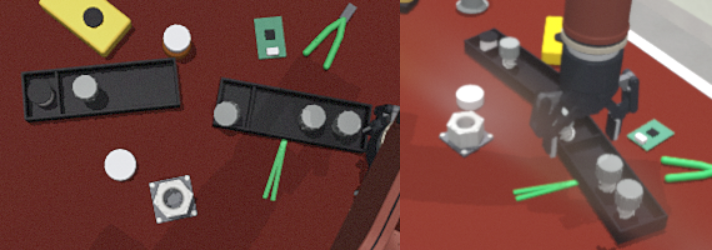

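Top half: screw 1 stands in the left tray at (85,88). The two right-hand screws stand in the right tray at (313,117) and (348,123). The sample leans against the wall of its end cell at (226,114). I'll check its local position before handing in.

```bash
python3 - <<'E'
from h import *
t=bot.grab_frame("top");s=bot.grab_frame("side")
im=t["image"];hsv=cv2.cvtColor(im,cv2.COLOR_RGB2HSV);g=(hsv[...,1]<45)&(im.max(2)>90)
a=np.radians(-10);R=np.array([[np.cos(a),-np.sin(a)],[np.sin(a),np.cos(a)]]).T;c0=np.array([.6117,-.195])
for c in blobs(g,120):
    p=cen(c)
    if 290<p[0]<440 and 150<p[1]<200: print(p.round(1),[(R@(onz(t,p,z)-c0)*1000).round(1) for z in (.065,.05)])
b=proj(s,[.635,-.064,.03]).astype(int);print(b)
x=lambda f,u,v:cv2.resize(f["image"][v-30:v+30,u-40:u+40,::-1],(400,300),interpolation=cv2.INTER_CUBIC)
cv2.imwrite("pics/sm.png",np.hstack([x(t,312,180),x(s,*b)]))
E
```

```text
[408.8 187.9] [array([ -2.3, -60.1]), array([  0.9, -64.1])]
[380.4 182.9] [array([-2.6,  0.9]), array([ 0.6, -2.1])]
[310.3 180.5] [array([-24.6, 147.6]), array([-21.7, 146.7])]
[338 231]
```

View pics/sm.png

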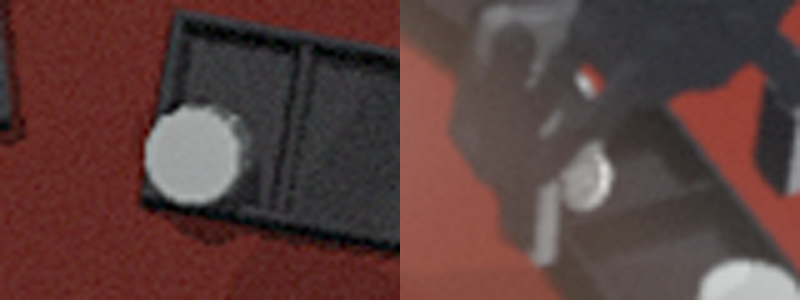

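The sample's knob lies at about (-24, 147) mm in the tray frame, so its midpoint is well inside the cell limits. Handing in.

```bash
python3 -c "
from cell import bot
print(bot.finish_job())"
```

```text
the job is handed in; nothing more can be done
None
```

I ran all three screws home in the test nut in left-to-right order: screw 1 was left-hand and is in the spool tray, and screws 2 and 3 were right-hand and are in the sample tray. That tray was knocked mid-run, so the sample now leans but is still in its cell. The job is handed in, but no verdict was returned.

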